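# Refill the riveting press's hopper

## Task

Refill the riveting press: lift the loose lid off its rivet hopper and lay it right way up on the bench clear of the hopper, then tip the rivets from every scoop pan that holds any into the open hopper, picking up any that go astray, and stand every pan upright back on the green cutting mat. When all the rivets are in, put the lid back on the hopper, fully home. Leave the card block, ink tin, hammer and glue jar where they are.

Things in the scene. Friction and masses are not known exactly. Their poses are not given: they have to be found in the camera images.
- hopper_mouth (a point): centre of the mouth of the press's rivet hopper, in the plane of its rim, 175 above the bench, z up. A fixed round aluminium funnel, 156 across outside, 150 inside; 69 deep; outlet shut. The press frame, 170 to 300 from here on this frame's +y side and from x = 0 outwards, is 330 high (its lever 520): keep the arm clear of it.
- clear_patch (a point): point on the bench, in front of the press frame, in the middle of a patch about 180 square that is kept clear: room to lay the lid
- lid: loose round aluminium hopper lid, 0.22 kg: plate 168 across, 3 thick; below it a spigot 136 across, 8 deep, that drops into the hopper mouth (7 play all round); on top a black cylindrical knob 28 across, 11 to 43 above the origin. Origin: centre of the spigot's underside, z up; seated it is 8 below the hopper's rim; laid on the bench the lid rests on its spigot.
- mat: green cutting mat fixed on the bench, 170 (x) x 370 (y), 3 thick, origin at the centre of its underside; the pans stand on it side by side along its y, about 105 apart (middle one near the mat's centre), their backs towards its +x
- pan1: steel scoop pan, 120 long (x) x 76 wide, walls 32 high; 0.2 kg; origin: centre of its underside; +x points to its back. Front (-x) end open but for a lip rising to 8: tipped 55 degrees or more nose down, rivets slide out there. Upright wooden grip on the back wall: 12 thick along x, centred at x = +54, 46 wide, 32 to 74 above the underside. The three pans start with 0 to 3 rivets each.
- pan2: steel scoop pan, 120 long (x) x 76 wide, walls 32 high; 0.2 kg; origin: centre of its underside; +x points to its back. Front (-x) end open but for a lip rising to 8: tipped 55 degrees or more nose down, rivets slide out there. Upright wooden grip on the back wall: 12 thick along x, centred at x = +54, 46 wide, 32 to 74 above the underside. The three pans start with 0 to 3 rivets each.
- pan3: steel scoop pan, 120 long (x) x 76 wide, walls 32 high; 0.2 kg; origin: centre of its underside; +x points to its back. Front (-x) end open but for a lip rising to 8: tipped 55 degrees or more nose down, rivets slide out there. Upright wooden grip on the back wall: 12 thick along x, centred at x = +54, 46 wide, 32 to 74 above the underside. The three pans start with 0 to 3 rivets each.
- rivet1: brass rivet, 21 long: flat round head 18 across and 3 thick, shank 11 across; 16 g; origin at the centre of the head's outer face, +z along the shank. Starts in pan1; may be absent.
- rivet2: brass rivet, 21 long: flat round head 18 across and 3 thick, shank 11 across; 16 g; origin at the centre of the head's outer face, +z along the shank. Starts in pan1; may be absent.
- rivet3: brass rivet, 21 long: flat round head 18 across and 3 thick, shank 11 across; 16 g; origin at the centre of the head's outer face, +z along the shank. Starts in pan1; may be absent.
- rivet4: brass rivet, 21 long: flat round head 18 across and 3 thick, shank 11 across; 16 g; origin at the centre of the head's outer face, +z along the shank. Starts in pan2; may be absent.
- rivet5: brass rivet, 21 long: flat round head 18 across and 3 thick, shank 11 across; 16 g; origin at the centre of the head's outer face, +z along the shank. Starts in pan2; may be absent.
- rivet6: brass rivet, 21 long: flat round head 18 across and 3 thick, shank 11 across; 16 g; origin at the centre of the head's outer face, +z along the shank. Starts in pan2; may be absent.
- rivet7: brass rivet, 21 long: flat round head 18 across and 3 thick, shank 11 across; 16 g; origin at the centre of the head's outer face, +z along the shank. Starts in pan3; may be absent.
- rivet8: brass rivet, 21 long: flat round head 18 across and 3 thick, shank 11 across; 16 g; origin at the centre of the head's outer face, +z along the shank. Starts in pan3; may be absent.
- rivet9: brass rivet, 21 long: flat round head 18 across and 3 thick, shank 11 across; 16 g; origin at the centre of the head's outer face, +z along the shank. Starts in pan3; may be absent.
- card_block: bystander: block of grey cards 110 x 75 x 40 on the bench, origin under its centre; leave alone
- ink_tin: bystander: ink tin 84 across, 55 high, origin under its centre; leave alone
- hammer: bystander: hammer 260 long lying on the bench beyond the mat, head about 90 across, origin under its middle; leave alone
- glue_jar: bystander: glue jar 60 across, 80 high, origin under its centre; leave alone
Not all that is in view belongs to the job. Leave any orange look-alike of the pan2 alone.

How it is judged (in metres and radians):
On the way, in this order (a step that is already met when the one before it is completed fails the run):
1. the lid has been lifted off and lies right way up on the bench, let go, clear of the hopper (its centre over 150 mm from the hopper's axis) (horizontal distance between lid and hopper_mouth above 0.15 m and height (world z) of lid between -0.01 and 0.012 m and angle between lid's own z axis and vertical below 0.12 rad and linear speed of lid below 0.02 m/s and contact force between the fingers and lid below 0.1 N), for 0.2 s.
2. a pan is tipped (by 0.5 rad or more) over the open hopper (((angle between pan1's own z axis and vertical above 0.5 rad and horizontal distance between pan1 and hopper_mouth below 0.15 m and z of pan1 in the frame of hopper_mouth above 0 m) or (angle between pan2's own z axis and vertical above 0.5 rad and horizontal distance between pan2 and hopper_mouth below 0.15 m and z of pan2 in the frame of hopper_mouth above 0 m) or (angle between pan3's own z axis and vertical above 0.5 rad and horizontal distance between pan3 and hopper_mouth below 0.15 m and z of pan3 in the frame of hopper_mouth above 0 m))), for 0.1 s.
3. all rivets are in the hopper while the lid is still off (horizontal distance between each of rivet1, rivet2, rivet3, rivet4, rivet5, rivet6, rivet7, rivet8, rivet9 and hopper_mouth below 0.076 m and z of rivet1 in the frame of hopper_mouth between -0.085 and -0.004 m and z of rivet2 in the frame of hopper_mouth between -0.085 and -0.004 m and z of rivet3 in the frame of hopper_mouth between -0.085 and -0.004 m and z of rivet4 in the frame of hopper_mouth between -0.085 and -0.004 m and z of rivet5 in the frame of hopper_mouth between -0.085 and -0.004 m and z of rivet6 in the frame of hopper_mouth between -0.085 and -0.004 m and z of rivet7 in the frame of hopper_mouth between -0.085 and -0.004 m and z of rivet8 in the frame of hopper_mouth between -0.085 and -0.004 m and z of rivet9 in the frame of hopper_mouth between -0.085 and -0.004 m and horizontal distance between lid and hopper_mouth above 0.12 m), for 0.2 s.
At the end, for the whole second after the job is handed in: Every rivet lies in the hopper below its rim; the lid sits on the hopper, level (within 0.05 rad) and down on the rim (height within 3 to 4 mm); every pan stands upright on the mat (its centre at least 13 to 15 mm inside the mat's edge), all at rest (horizontal distance between each of rivet1, rivet2, rivet3, rivet4, rivet5, rivet6, rivet7, rivet8, rivet9 and hopper_mouth below 0.076 m and z of rivet1 in the frame of hopper_mouth between -0.085 and -0.004 m and z of rivet2 in the frame of hopper_mouth between -0.085 and -0.004 m and z of rivet3 in the frame of hopper_mouth between -0.085 and -0.004 m and z of rivet4 in the frame of hopper_mouth between -0.085 and -0.004 m and z of rivet5 in the frame of hopper_mouth between -0.085 and -0.004 m and z of rivet6 in the frame of hopper_mouth between -0.085 and -0.004 m and z of rivet7 in the frame of hopper_mouth between -0.085 and -0.004 m and z of rivet8 in the frame of hopper_mouth between -0.085 and -0.004 m and z of rivet9 in the frame of hopper_mouth between -0.085 and -0.004 m and horizontal distance between lid and hopper_mouth below 0.011 m and z of lid in the frame of hopper_mouth between -0.012 and -0.005 m and angle between lid's own z axis and vertical below 0.05 rad and linear speed of each of lid, pan1, pan2, pan3 below 0.02 m/s and x of pan1 in the frame of mat between -0.07 and 0.07 m and y of pan1 in the frame of mat between -0.172 and 0.172 m and z of pan1 in the frame of mat between -0.002 and 0.008 m and angle between each of pan1, pan2, pan3's own z axis and vertical below 0.08 rad and x of pan2 in the frame of mat between -0.07 and 0.07 m and y of pan2 in the frame of mat between -0.172 and 0.172 m and z of pan2 in the frame of mat between -0.002 and 0.008 m and x of pan3 in the frame of mat between -0.07 and 0.07 m and y of pan3 in the frame of mat between -0.172 and 0.172 m and z of pan3 in the frame of mat between -0.002 and 0.008 m); the robot touches nothing.
It fails at once if a bystander (card block, ink tin, hammer, glue jar) is moved by more than 30 mm (distance of any of card_block, ink_tin, hammer, glue_jar from where it was at the start of the episode above 0.03 m).
Of rivet1, rivet2, rivet3 only 2 to 3 are there at a start; the rules pass over those that are not, and their reading is None.
Of rivet4, rivet5, rivet6, rivet7, rivet8, rivet9 only 1 to 5 are there at a start; the rules pass over those that are not, and their reading is None.
At some moment in a run one of lid, pan1, pan2, pan3 may be knocked a few centimetres aside while the robot is not near it.
Once in a run the grip may slacken for a moment while it holds something.
It also fails if it takes over 210 s, if anything falls off the work surface, if the arm or the gripper's body presses on something with over 40 N, if the wrist force passes 120 N, or if a joint passes its speed limit or range.

## Robot

A 7-joint arm with a two-finger parallel gripper is mounted at the origin on the work surface. World frame = base frame: x ahead of the robot, y to its left, z up, the work surface at z = 0. Lengths are in mm, angles in rad, forces in N, time in s.
With the tool pointing down it reaches from about 425 to 825 mm from the base axis. Payload 3.6 kg.
Tool frame: the origin (TCP) lies on the front face of the gripper's body, between the roots of the fingers; the fingertips stand arm.nose_length ahead of it and the grasp point (between the pads) lies 65 mm ahead of it (arm.nose_length is the distance from the TCP to the fingertips, in mm); z points along the fingers, y is the line along which they close (so a half turn about z gives the same grasp; the last joint's range is limited). The gripper opens to 93 mm and grips with 3 to 60 N. Pads are 15 mm wide; open, the fingers measure 128 mm over their backs; the gripper's body (75 mm by 188 mm) begins 65 mm behind the grasp point.
Start: joints at [-1.292, 0.615, -0.013, 1.423, 0.008, 1.103, -0.04], TCP at [195.037, 620.023, 302.74] pointing down, gripper open.
Joint ranges: [-3.12, 3.12], [-0.3, 2.06], [-1.34, 1.32], [0.26, 2.42], [-1.36, 4.5], [0.01, 1.98], [-2.84, 2.84]. Speed limits (rad/s): [2.79, 2.79, 3.14, 3.14, 3.14, 3.14, 3.14].

## Interface

Orientations are given as a unit quaternion [x, y, z, w].
In Python, from plant import arm, eyes gives the robot as it stands.
- The arm moves only by the tool arm_command, never from a script. Its argument "moves" is a list of rows, each an object of numbers: "x", "y", "z": the shift along the tool's x, y, z in cm; "turn": the turn about the tool's z in rad. A call has 1 to 10 rows; each row shifts and turns the commanded pose from where the row before left it, along the tool's axes as they then stand; what a row does not reach is not made up. A row lasts 1/8 s, in which the tool goes at most 62.5 mm and 10.7 degrees, less where a joint would pass 70% of its speed; a pose out of reach is approached as far as the arm can. A call is refused whole if a number of a shift passes 6.25 or a number of a turn 0.188, either way. A call with a gripper value outside its range is refused whole. "grip" is the opening, from -1 (shut) to 1 (fully open), set as the call begins (left out, the last holds). The fingers move at their own pace and stop on an object; the grip force is fixed at half the most. Time passes only in rows, so rows that do not move let the fingers close. It gives the time, the measured TCP pose, the force, the opening and the grip force at its end, in the units of the state.
- arm.read_state(): the state, without advancing time (a new reading comes with each control period).
- eyes.get_image(name): name is "side" or "top"; returns the picture (384x512x3 uint8, red, green, blue); there is no depth.
- eyes.calibration(name): a dict with "camera_matrix" (3x3 intrinsics, pixels), "world_to_cam" (4x4, takes a point from world to camera coordinates). Camera axes: x right, y down, z forward; pixel columns grow to the right and rows downward; lengths in mm; the calibration is good to about 2 mm. A picture is of the moment at which its call begins. calibration takes no time and is no camera call.
- arm.job_done(): hands the job in; it is judged then, once.
The state is a dict: "t": time; "q": joint angles; "joint_velocities": joint speeds; "joint_torque": joint torques, N m; "position": TCP position; "eef_rot": TCP orientation; "ft_force": force on the tool from outside, world axes, zero at the start; "moment": the same for the moment, N m; "width": opening from 0.0 (shut) to 1.0 (fully open); "finger_force": force on a finger pad.
Only numpy, scipy, OpenCV 4.12 (cv2) and the standard library are available. Lean on these libraries where they do the work, as an engineer would, in place of code of your own. Each camera call takes 0.05 s, during which the arm holds its last target. There are 200 camera calls.

## Working session

There is one attempt and no reset: what is moved stays moved. The work goes in short steps, Python scripts to look and compute and a tool call to move; the robot and the scene stay as the last step left them, time stands still between calls to the robot, and variables do not carry over. Pictures are saved under pics/ and viewed, at most 14 in all, crops included, and the job is handed in when it is done.

Besides the shell and the picture viewer there is one more tool, called after "Request:" by a JSON object that holds its "fn" and its "kwargs", one argument or row to a line. arm_command: Moves the arm, as the interface text tells. Its arguments: {"type":"object","properties":{"moves":{"type":"array","items":{"type":"object","properties":{"x":{"type":"number"},"y":{"type":"number"},"z":{"type":"number"},"turn":{"type":"number"}}}},"grip":{"type":"number"}},"required":["moves"]}

```bash
ls; mkdir -p pics
python3 - <<'E'
from plant import arm, eyes
import cv2, numpy as np
np.set_printoptions(suppress=True,precision=3)
for n in("top","side"):
    cv2.imwrite(f"pics/{n}0.png",eyes.get_image(n)[:,:,::-1]); c=eyes.calibration(n);print(c)
print(arm.read_state(),arm.nose_length)
E
```

```text
pics
{'camera_matrix': array([[436.256,   0.   , 251.638],
       [  0.   , 436.256, 186.532],
       [  0.   ,   0.   ,   1.   ]]), 'world_to_cam': array([[   0.005,   -1.   ,   -0.015,   49.407],
       [  -0.996,   -0.003,   -0.09 ,  492.869],
       [   0.09 ,    0.015,   -0.996, 1316.388],
       [   0.   ,    0.   ,    0.   ,    1.   ]])}
{'camera_matrix': array([[443.056,   0.   , 258.182],
       [  0.   , 443.056, 194.45 ],
       [  0.   ,   0.   ,   1.   ]]), 'world_to_cam': array([[   0.831,   -0.556,   -0.001, -402.624],
       [  -0.444,   -0.661,   -0.605,  312.251],
       [   0.336,    0.503,   -0.796, 1219.37 ],
       [   0.   ,    0.   ,    0.   ,    1.   ]])}
{'t': 0.1, 'q': array([-1.293,  0.616, -0.013,  1.425,  0.008,  1.103, -0.04 ]), 'joint_velocities': array([ 0.002, -0.002, -0.001, -0.004, -0.001, -0.002, -0.   ]), 'joint_torque': array([  0.001, -46.004,   0.21 , -16.624,  -0.061,   0.017,   0.   ]), 'position': array([194.902, 619.54 , 301.707]), 'eef_rot': array([ 0.152,  0.988, -0.001, -0.   ]), 'ft_force': array([-0.424, -0.498,  0.395]), 'moment': array([ 0.025,  0.045, -0.036]), 'finger_force': 0.0, 'width': 0.9990677377143855} 84.1
```

View pics/top0.png

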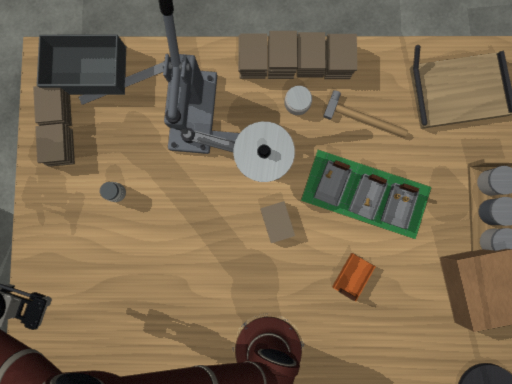

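View pics/side0.png

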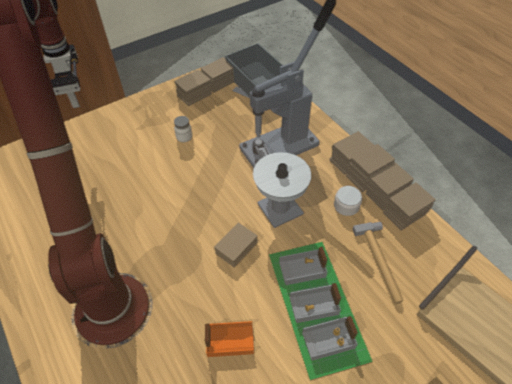

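The top view shows the lid at (264,151), with its knob dark in the centre. The green mat runs from (305,160) to (428,230) with three grey pans on it at (333,182), (368,197) and (401,206). The orange look-alike at (353,276) is off the mat. The only things that fit the pans' description are the three grey ones on the mat. Next I'll take an enlarged crop to confirm this and get numbers.

```bash
cat > h.py <<'E'
import numpy as np, cv2
from plant import arm, eyes
np.set_printoptions(suppress=True,precision=1)
def cal(n):
    c=eyes.calibration(n); return c["camera_matrix"],c["world_to_cam"]
def world(n,uv,z):
    "pixel -> world point on the plane at height z"
    K,T=cal(n); R,t=T[:3,:3],T[:3,3]
    d=R.T@np.linalg.inv(K)@np.array([uv[0],uv[1],1.]); o=-R.T@t
    return o+d*(z-o[2])/d[2]
def pix(n,p):
    K,T=cal(n); c=K@(T[:3,:3]@np.asarray(p,float)+T[:3,3]); return c[:2]/c[2]
def shot(n,name,box=None,k=1):
    im=eyes.get_image(n)[:,:,::-1].copy()
    a=im if box is None else im[box[1]:box[3],box[0]:box[2]]
    cv2.imwrite(f"pics/{name}.png",cv2.resize(a,None,fx=k,fy=k,interpolation=cv2.INTER_CUBIC)); return im
def blob(mask):
    n,l,s,c=cv2.connectedComponentsWithStats(mask.astype(np.uint8)); i=1+s[1:,4].argmax(); return l==i,c[i],s[i]
def tool(p,yaw=None):
    "shift to TCP target p in tool axes, cm"
    from scipy.spatial.transform import Rotation as R
    s=arm.read_state(); r=R.from_quat(s["eef_rot"]).as_matrix()
    return (r.T@(np.asarray(p)-s["position"]))/10, r
E
python3 - <<'E'
from h import *
for n in("top","side"):
    im=cv2.imread(f"pics/{n}0.png"); b,g,r=[im[:,:,i].astype(int) for i in range(3)]
    m,c,s=blob((g>r*1.6)&(g>b*1.3)); 
    rect=cv2.minAreaRect(np.argwhere(cv2.morphologyEx(m.astype(np.uint8),cv2.MORPH_CLOSE,np.ones((25,25))))[:,::-1].astype(np.float32))
    hull=cv2.convexHull(np.argwhere(m)[:,::-1].astype(np.int32))
    q=cv2.approxPolyDP(hull,8,True)[:,0]
    print(n,"mat",q.tolist(),[world(n,p,3)[:2] for p in q])
    box=(225,110,305,195) if n=="top" else (245,145,320,205)
    sub=np.zeros_like(m);sub[box[1]:box[3],box[0]:box[2]]=1
    lid=(np.minimum(np.minimum(r,g),b)>135)&sub
    m,c,s=blob(lid); e=cv2.fitEllipse(cv2.convexHull(np.argwhere(m)[:,::-1].astype(np.int32))); print("lid",e,world(n,e[0],178))
    k=(r+g+b<90)&sub; m,c,s=blob(k);print("knob",c,s,world(n,c,200))
t=cv2.imread("pics/top0.png")[145:240,295:435];s=cv2.imread("pics/side0.png")[235:380,260:375]
cv2.imwrite("pics/c1.png",cv2.resize(t,None,fx=5,fy=5,interpolation=cv2.INTER_CUBIC));cv2.imwrite("pics/c2.png",cv2.resize(s,None,fx=4,fy=4,interpolation=cv2.INTER_CUBIC))
E
```

```text
top mat [[430, 188], [414, 238], [302, 200], [318, 150]] [array([ 491.7, -500.3]), array([ 337.8, -446.6]), array([ 453. , -104.6]), array([ 610. , -155.5])]
lid ((263.5472717285156, 151.3230438232422), (60.00310516357422, 60.39932632446289), 88.93146514892578) [575.3  16.9 178. ]
knob [263.7 151. ] [258 146  12  11 104] [572.3  16.8 200. ]
side mat [[370, 361], [310, 378], [273, 264], [325, 252]] [array([ 491.3, -502.2]), array([ 338.8, -449.8]), array([ 445. , -137.1]), array([ 596.9, -190.5])]
lid ((279.5592041015625, 172.3978271484375), (47.55109786987305, 61.7935905456543), 110.99348449707031) [573.4  21.1 178. ]Traceback (most recent call last):
  File "<stdin>", line 13, in <module>
  File "h.py", line 18, in blob
    n,l,s,c=cv2.connectedComponentsWithStats(mask.astype(np.uint8)); i=1+s[1:,4].argmax(); return l==i,c[i],s[i]
                                                                         ~~~~~~~~~~~~~~^^
ValueError: attempt to get argmax of an empty sequence
```

Run:
```python
import cv2, numpy as np
t=cv2.imread("pics/top0.png")[145:240,295:435];s=cv2.imread("pics/side0.png")[235:380,260:375]
t=cv2.resize(t,(700,475),interpolation=cv2.INTER_CUBIC)
cv2.imwrite("pics/c1.png",t);cv2.imwrite("pics/c2.png",cv2.resize(s,None,fx=4,fy=4,interpolation=cv2.INTER_CUBIC))
from h import *
# brown grip pixels: dark reddish
for n in("top","side"):
    im=cv2.imread(f"pics/{n}0.png").astype(int); b,g,r=im[:,:,0],im[:,:,1],im[:,:,2]
    m=((r>g*1.3)&(r<110)&(r>35)).astype(np.uint8)
    N,l,S,C=cv2.connectedComponentsWithStats(m)
    K=(295,145,435,240) if n=="top" else (260,235,375,380)
    for i in range(1,N):
        if S[i,4]>12 and K[0]<C[i][0]<K[2] and K[1]<C[i][1]<K[3]: print(n,C[i],S[i],world(n,C[i],74 if n=="top" else 55))
```

```text
top [341.5 164.6] [333 161  16   9  56] [ 553.9 -214.6   74. ]
top [377.6 178.4] [369 175  17   9  57] [ 513.2 -320.1   74. ]
top [408.9 187.3] [400 184  18   8  59] [ 487.5 -411.1   74. ]
side [322.2 256. ] [319 248   7  19  57] [ 558.  -216.1   55. ]
side [335.7 292.3] [332 284   8  20  57] [ 518.7 -322.6   55. ]
side [351.3 325.1] [347 317  10  17  63] [ 493.6 -414.6   55. ]
```

View pics/c1.png

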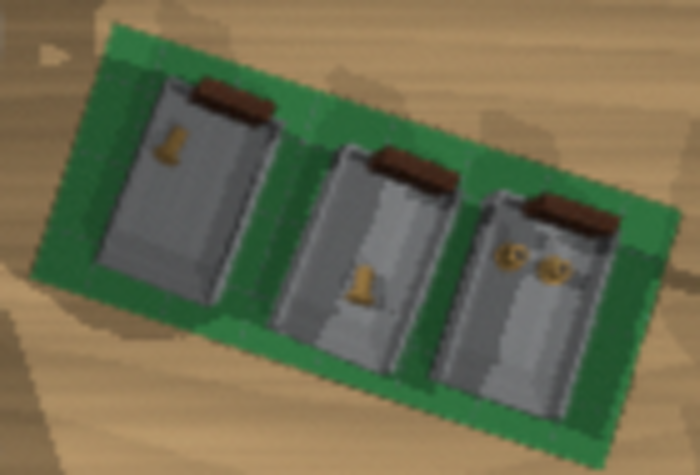

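View pics/c2.png

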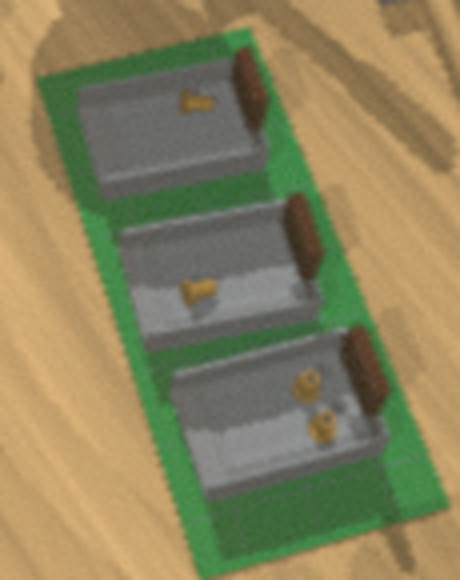

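The crops confirm three grey pans on the mat with dark wood grips at their +x backs. Left to right they hold 1, 1 and 2 rivets. The orange one is off the mat, so I'll leave it. The tool's closing line already matches the pans' y axis.

Run:
```python
from h import *
for n,p in(("top",(190,192)),("top",(178,153)),("top",(215,150)),("top",(112,191)),("top",(278,222)),("top",(298,99))): print(p,world(n,p,0))
for p in((574,18,310),(574,18,266)): print(tool(p)[0])
print(tool((574,18,310))[1])
s=arm.read_state();print(s["t"])
for n in("top","side"):
  K,T=cal(n);print(-T[:3,:3].T@T[:3,3])
```

```text
(190, 192) [476.9 244.3   0. ]
(178, 153) [600.  284.4  -0. ]
(215, 150) [609.8 167.7   0. ]
(112, 191) [479.2 489.3   0. ]
(278, 222) [384.7 -30.4   0. ]
(298, 99) [774.2 -94.1   0. ]
[-54.2 -46.   -0.7]
[-54.2 -46.    3.7]
[[-1.   0.3 -0. ]
 [ 0.3  1.  -0. ]
 [-0.  -0.  -1. ]]
0.1
[ 372.1   30.7 1356. ]
[  63.4 -631.2 1159.3]
```

Request:
{"fn": "arm_command", "kwargs": {
  "moves": [
    {"x":-3.6,"y":-3.05},
    {"x":-3.6,"y":-3.05},
    {"x":-3.6,"y":-3.05},
    {"x":-3.6,"y":-3.05},
    {"x":-3.6,"y":-3.05},
    {"x":-3.6,"y":-3.05},
    {"x":-3.6,"y":-3.05},
    {"x":-3.6,"y":-3.05},
    {"x":-3.6,"y":-3.05},
    {"x":-3.6,"y":-3.05}
  ],
  "grip": 1
}}

```text
validation failed for argument at $.mo...
```

Request:
{"fn": "arm_command", "kwargs": {
  "moves": [
    {"x":-3.6,"y":-3.05},
    {"x":-3.6,"y":-3.05},
    {"x":-3.6,"y":-3.05},
    {"x":-3.6,"y":-3.05},
    {"x":-3.0,"y":-2.5},
    {},
    {}
  ]
}}

```text
validation failed for argument at $.mo...
```

Run:
```python
from h import *
s=arm.read_state();print(s["t"],s["position"],s["q"],s["ft_force"])
im=shot("side","a",(200,60,350,260),3)
print(tool((574,18,266))[0]);print(tool((574,18,266))[1])
```

```text
0.1 [194.9 619.5 301.7] [-1.3  0.6 -0.   1.4  0.   1.1 -0. ] [-0.4 -0.5  0.4]
[-54.2 -46.    3.7]
[[-1.   0.3 -0. ]
 [ 0.3  1.  -0. ]
 [-0.  -0.  -1. ]]
```

View pics/a.png

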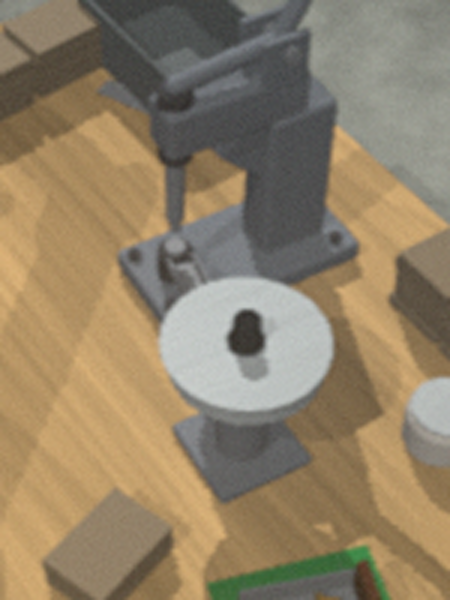

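The crop shows the lid with its knob seated on the hopper, and the ram nose stands nearby. Both moves were refused, so I'll try again with every number given.

Request:
{"fn": "arm_command", "kwargs": {
  "moves": [
    {"x":-3.6,"y":-3.05,"z":0,"turn":0},
    {"x":-3.6,"y":-3.05,"z":0,"turn":0},
    {"x":-3.6,"y":-3.05,"z":0,"turn":0},
    {"x":-3.6,"y":-3.05,"z":0,"turn":0},
    {"x":-3.6,"y":-3.05,"z":0,"turn":0},
    {"x":-3.6,"y":-3.05,"z":0,"turn":0},
    {"x":-3.6,"y":-3.05,"z":0,"turn":0},
    {"x":-3.6,"y":-3.05,"z":0,"turn":0},
    {"x":-3.6,"y":-3.05,"z":0,"turn":0},
    {"x":-3.6,"y":-3.05,"z":0,"turn":0}
  ],
  "grip": 1
}}

```text
t: 1.4
position: [447.5, 219.7, 302.7]
eef_rot: [0.152, 0.988, -0.0, -0.0]
ft_force: [0.4, 0.9, 0.5]
width: 0.998
finger_force: 0.0
```

Request:
{"fn": "arm_command", "kwargs": {
  "moves": [
    {"x":-3.6,"y":-3.1,"z":0,"turn":0},
    {"x":-3.6,"y":-3.1,"z":0,"turn":0},
    {"x":-3.6,"y":-3.1,"z":0,"turn":0},
    {"x":-3.6,"y":-3.1,"z":0,"turn":0},
    {"x":-3.8,"y":-3.1,"z":0,"turn":0},
    {"x":0,"y":0,"z":0,"turn":0},
    {"x":0,"y":0,"z":0,"turn":0},
    {"x":0,"y":0,"z":0,"turn":0}
  ]
}}

```text
t: 2.4
position: [573.4, 20.4, 302.6]
eef_rot: [0.15, 0.989, 0.0, -0.0]
ft_force: [-0.6, 0.4, 0.6]
width: 1.0
finger_force: 0.0
```

Run:
```python
from h import *
s=arm.read_state();print(s["t"],s["position"],s["q"],s["ft_force"])
print(tool((574,18,266))[0]);
```

```text
2.4 [573.4  20.4 302.6] [-0.1  0.5  0.1  1.7 -0.   1.   1.2] [-0.6  0.4  0.6]
[-0.1 -0.2  3.7]
```

Down to the knob, close, then lift.

Request:
{"fn": "arm_command", "kwargs": {
  "moves": [
    {"x":0,"y":-0.2,"z":1.8,"turn":0},
    {"x":0,"y":0,"z":1.8,"turn":0},
    {"x":0,"y":0,"z":0,"turn":0},
    {"x":0,"y":0,"z":0,"turn":0}
  ]
}}

```text
t: 2.9
position: [573.6, 17.5, 267.5]
eef_rot: [0.151, 0.989, 0.0, 0.001]
ft_force: [-0.2, -0.2, 0.6]
width: 0.999
finger_force: 0.0
```

Request:
{"fn": "arm_command", "kwargs": {
  "moves": [
    {"x":0,"y":0,"z":0,"turn":0},
    {"x":0,"y":0,"z":0,"turn":0},
    {"x":0,"y":0,"z":0,"turn":0},
    {"x":0,"y":0,"z":0,"turn":0},
    {"x":0,"y":0,"z":0,"turn":0},
    {"x":0,"y":0,"z":0,"turn":0},
    {"x":0,"y":0,"z":0,"turn":0},
    {"x":0,"y":0,"z":0,"turn":0}
  ],
  "grip": -1
}}

```text
t: 3.9
position: [573.5, 16.9, 266.7]
eef_rot: [0.152, 0.988, 0.0, -0.0]
ft_force: [0.5, 1.1, 0.0]
width: 0.291
finger_force: 30.0
```

Request:
{"fn": "arm_command", "kwargs": {
  "moves": [
    {"x":0,"y":0,"z":-1,"turn":0},
    {"x":0,"y":0,"z":-1,"turn":0},
    {"x":0,"y":0,"z":-1,"turn":0},
    {"x":0,"y":0,"z":-2,"turn":0},
    {"x":0,"y":0,"z":0,"turn":0},
    {"x":0,"y":0,"z":0,"turn":0}
  ]
}}

```text
t: 4.65
position: [573.0, 16.7, 316.4]
eef_rot: [0.152, 0.988, -0.0, -0.0]
ft_force: [0.2, 0.5, -1.9]
width: 0.296
finger_force: 30.0
```

Run:
```python
from h import *
s=arm.read_state();print(s["t"],s["position"],s["width"]*93,s["finger_force"],s["ft_force"])
im=shot("side","b",(200,60,350,260),3)
print(tool((478,240,s["position"][2]))[0]);
```

```text
4.65 [573.   16.7 316.4] 27.53220298496791 29.99952793121338 [ 0.2  0.5 -1.9]
[15.8 18.5 -0. ]
```

View pics/b.png

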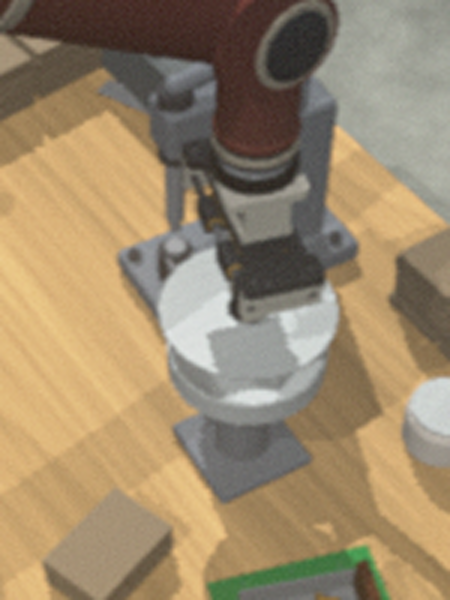

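The lid hangs level in the fingers above the open hopper. I'll carry it to the clear patch.

Request:
{"fn": "arm_command", "kwargs": {
  "moves": [
    {"x":3.2,"y":1.0,"z":0,"turn":0},
    {"x":3.1,"y":3.5,"z":0,"turn":0},
    {"x":3.1,"y":3.5,"z":0,"turn":0},
    {"x":3.1,"y":3.5,"z":0,"turn":0},
    {"x":3.3,"y":3.5,"z":0,"turn":0},
    {"x":0,"y":3.5,"z":1,"turn":0},
    {"x":0,"y":0,"z":4,"turn":0},
    {"x":0,"y":0,"z":4,"turn":0},
    {"x":0,"y":0,"z":4,"turn":0},
    {"x":0,"y":0,"z":4,"turn":0}
  ]
}}

```text
t: 5.95
position: [478.1, 240.5, 145.0]
eef_rot: [0.152, 0.988, -0.0, -0.0]
ft_force: [0.7, -0.1, -2.2]
width: 0.294
finger_force: 30.0
```

Request:
{"fn": "arm_command", "kwargs": {
  "moves": [
    {"x":0,"y":0,"z":2,"turn":0},
    {"x":0,"y":0,"z":1,"turn":0},
    {"x":0,"y":0,"z":0.6,"turn":0},
    {"x":0,"y":0,"z":0.4,"turn":0},
    {"x":0,"y":0,"z":0.3,"turn":0},
    {"x":0,"y":0,"z":0.2,"turn":0},
    {"x":0,"y":0,"z":0,"turn":0},
    {"x":0,"y":0,"z":0,"turn":0}
  ]
}}

```text
t: 6.95
position: [478.3, 240.6, 101.9]
eef_rot: [0.152, 0.988, 0.0, 0.0]
ft_force: [0.5, -0.2, -2.6]
width: 0.294
finger_force: 30.0
```

Request:
{"fn": "arm_command", "kwargs": {
  "moves": [
    {"x":0,"y":0,"z":0.1,"turn":0},
    {"x":0,"y":0,"z":0.1,"turn":0},
    {"x":0,"y":0,"z":0,"turn":0},
    {"x":0,"y":0,"z":0,"turn":0}
  ]
}}

```text
t: 7.45
position: [478.2, 240.6, 99.7]
eef_rot: [0.152, 0.988, -0.0, -0.0]
ft_force: [0.5, 0.9, -2.3]
width: 0.295
finger_force: 30.0
```

Request:
{"fn": "arm_command", "kwargs": {
  "moves": [
    {"x":0,"y":0,"z":0.1,"turn":0},
    {"x":0,"y":0,"z":0.1,"turn":0},
    {"x":0,"y":0,"z":0,"turn":0},
    {"x":0,"y":0,"z":0,"turn":0}
  ]
}}

```text
t: 7.95
position: [478.2, 240.5, 99.6]
eef_rot: [0.152, 0.988, 0.0, 0.0]
ft_force: [-2.2, -1.6, 11.6]
width: 0.297
finger_force: 30.0
```

Request:
{"fn": "arm_command", "kwargs": {
  "moves": [
    {"x":0,"y":0,"z":-0.2,"turn":0},
    {"x":0,"y":0,"z":0,"turn":0},
    {"x":0,"y":0,"z":0,"turn":0},
    {"x":0,"y":0,"z":0,"turn":0},
    {"x":0,"y":0,"z":-3,"turn":0},
    {"x":0,"y":0,"z":-6,"turn":0},
    {"x":0,"y":0,"z":-6,"turn":0},
    {"x":0,"y":0,"z":-6,"turn":0},
    {"x":0,"y":0,"z":-2,"turn":0},
    {"x":0,"y":0,"z":0,"turn":0}
  ],
  "grip": 1
}}

```text
t: 9.2
position: [478.7, 240.8, 331.2]
eef_rot: [0.152, 0.988, 0.001, 0.002]
ft_force: [-0.6, -0.1, -0.8]
width: 1.001
finger_force: 0.0
```

Run:
```python
from h import *
s=arm.read_state();print(s["t"],s["position"],s["width"]*93)
t=shot("top","t1"); sd=shot("side","s1")
cv2.imwrite("pics/c3.png",np.hstack([cv2.resize(t[100:300,130:330],(400,400)),cv2.resize(sd[60:260,180:380],(400,400))]))
for p in((555,-215,s["position"][2]),(516,-321,0),(490,-412,0)): print(tool(p)[0])
```

```text
9.2 [478.7 240.8 331.2] 93.1174763663682
[-21.  -41.1  -0.2]
[-20.6 -52.3  32.9]
[-20.8 -61.8  32.9]
```

View pics/c3.png

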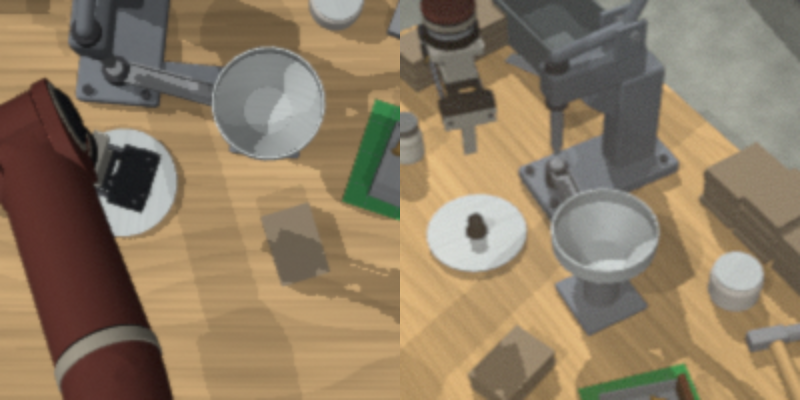

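The lid lies flat on the bench at about (191,191) in the top view, and the hopper is open and centred at about (264,151). Next I'll fit the grip boxes and the hopper rim.

```bash
cat >> h.py <<'E'
def hullc(n,x,y,yaw,z0):
    c,s=np.cos(yaw),np.sin(yaw)
    P=[pix(n,(x+c*a-s*b,y+s*a+c*b,z0+z)) for a in(-6,6) for b in(-23,23) for z in(32,74)]
    h=cv2.convexHull(np.float32(P)); m=cv2.moments(h); return np.array([m["m10"],m["m01"]])/m["m00"],h
def grips(ims,yaw=-.33):
    "grip centres (xy) seen in the two pictures, each with residual px"
    from scipy.optimize import least_squares
    out=[]; B={}
    for n,im in ims.items():
        b,g,r=[im[:,:,i].astype(int) for i in range(3)]
        N,l,S,C=cv2.connectedComponentsWithStats(((r>g*1.3)&(r<110)&(r>35)).astype(np.uint8))
        K=(295,145,435,240) if n=="top" else (260,235,375,380)
        B[n]=[C[i] for i in range(1,N) if S[i,4]>25 and K[0]<C[i][0]<K[2] and K[1]<C[i][1]<K[3]]
    for ct in B["top"]:
        w=world("top",ct,70)
        for cs in B["side"]:
            f=lambda p:np.r_[hullc("top",p[0],p[1],yaw,3)[0]-ct,hullc("side",p[0],p[1],yaw,3)[0]-cs]
            s=least_squares(f,w[:2]); 
            if abs(s.fun).max()<4: out.append((s.x,s.fun))
    return out
E
python3 - <<'E'
from h import *
ims={"top":cv2.imread("pics/t1.png"),"side":cv2.imread("pics/s1.png")}
for x,r in grips(ims): print(x,r,tool((*x,331))[0])
for n,c,R in(("top",(264,151),40),("side",(282,177),45)):
    g=cv2.cvtColor(ims[n],cv2.COLOR_BGR2HSV); m=((g[:,:,1]<40)&(g[:,:,2]>95)).astype(np.uint8)
    k=np.zeros_like(m);cv2.circle(k,c,R,1,-1); mm,cc,st=blob(cv2.morphologyEx(m&k,cv2.MORPH_OPEN,np.ones((3,3))))
    e=cv2.fitEllipse(cv2.convexHull(np.argwhere(mm)[:,::-1].astype(np.int32)));print(n,e,world(n,e[0],175),st)
E
```

```text
Traceback (most recent call last):
  File "h.py", line 41, in grips
    s=least_squares(f,w[:2]);
  File "h.py", line 40, in <lambda>
    f=lambda p:np.r_[hullc("top",p[0],p[1],yaw,3)[0]-ct,hullc("side",p[0],p[1],yaw,3)[0]-cs]
                     ~~~~~^^^^^^^^^^^^^^^^^^^^^^^
  File "h.py", line 26, in hullc
    P=[pix(n,(x+c*a-s*b,y+s*a+c*b,z0+z)) for a in(-6,6) for b in(-23,23) for z in(32,74)]
       ~~~^^^^^^^^^^^^^^^^^^^^^^^^^^^^^^
  File "h.py", line 12, in pix
    K,T=cal(n); c=K@(T[:3,:3]@np.asarray(p,float)+T[:3,3]); return c[:2]/c[2]
        ~~~^^^
  File "h.py", line 5, in cal
    c=eyes.calibration(n); return c["camera_matrix"],c["world_to_cam"]
ValueError: time passes only in moves, steps and waits
```

```bash
sed -i 's/^def cal(n):/import functools\n@functools.cache\ndef cal(n):/; s/least_squares(f,w\[:2\])/least_squares(f,w[:2],diff_step=2e-3)/; s/np.float32(P)/np.float32(P)/' h.py
python3 - <<'E'
from h import *
ims={"top":cv2.imread("pics/t1.png"),"side":cv2.imread("pics/s1.png")}
for x,r in grips(ims): print(x,r,tool((*x,331))[0])
for n,c,R in(("top",(264,151),40),("side",(282,177),45)):
    g=cv2.cvtColor(ims[n],cv2.COLOR_BGR2HSV); m=((g[:,:,1]<40)&(g[:,:,2]>95)).astype(np.uint8)
    k=np.zeros_like(m);cv2.circle(k,c,R,1,-1); mm,cc,st=blob(cv2.morphologyEx(m&k,cv2.MORPH_OPEN,np.ones((3,3))))
    e=cv2.fitEllipse(cv2.convexHull(np.argwhere(mm)[:,::-1].astype(np.int32)));print(n,e,world(n,e[0],175),st)
E
```

```text
[ 556.4 -216.4] [-0.  -0.4 -0.3  0.3] [-21.2 -41.2  -0.2]
[ 516.8 -321.8] [-0.6 -1.  -0.4  1.1] [-20.6 -52.4  -0.2]
[ 490.4 -416.7] [-0.1 -1.  -0.6  0.6] [-20.9 -62.3  -0.2]
top ((258.1745910644531, 151.5202178955078), (54.72199630737305, 70.37387084960938), 96.01507568359375) [575.2  31.6 175. ] [ 225  126   68   54 2565]
side ((279.44464111328125, 177.27447509765625), (57.5526008605957, 92.18512725830078), 169.44081115722656) [564.    8.4 175. ] [ 255  133   55   89 3099]
```

Request:
{"fn": "arm_command", "kwargs": {
  "moves": [
    {"x":-2.65,"y":-5.15,"z":0,"turn":0},
    {"x":-2.65,"y":-5.15,"z":0,"turn":0},
    {"x":-2.65,"y":-5.15,"z":0,"turn":0},
    {"x":-2.65,"y":-5.15,"z":0,"turn":0},
    {"x":-2.65,"y":-5.15,"z":0,"turn":0},
    {"x":-2.65,"y":-5.15,"z":0,"turn":0},
    {"x":-2.65,"y":-5.15,"z":3,"turn":0},
    {"x":-2.75,"y":-5.1,"z":5,"turn":0},
    {"x":0,"y":0,"z":0,"turn":0},
    {"x":0,"y":0,"z":0,"turn":0}
  ]
}}

```text
t: 10.55
position: [555.2, -202.0, 258.6]
eef_rot: [0.152, 0.988, 0.001, -0.002]
ft_force: [-0.3, 0.5, -0.1]
width: 0.999
finger_force: 0.0
```

Run:
```python
from h import *
s=arm.read_state();print(s["position"],s["q"]);print(tool((558,-216,121))[0])
```

```text
[ 555.2 -202.   258.6] [ 0.2  0.6  0.1  1.7 -0.1  0.9  1.7]
[-0.7 -1.3 13.8]
```

Request:
{"fn": "arm_command", "kwargs": {
  "moves": [
    {"x":-0.6,"y":-1.2,"z":0,"turn":0},
    {"x":0,"y":0,"z":4,"turn":0},
    {"x":0,"y":0,"z":4,"turn":0},
    {"x":0,"y":0,"z":3,"turn":0},
    {"x":0,"y":0,"z":0,"turn":0},
    {"x":0,"y":0,"z":0,"turn":0},
    {"x":0,"y":0,"z":0,"turn":0}
  ]
}}

```text
t: 11.42
position: [558.7, -216.6, 152.1]
eef_rot: [0.152, 0.988, -0.0, 0.002]
ft_force: [0.2, 0.8, 0.0]
width: 1.001
finger_force: 0.0
```

Run:
```python
from h import *
s=arm.read_state();print(s["position"]);print(tool((558,-216,121))[0])
```

```text
[ 558.7 -216.6  152.1]
[0.1 0.  3.1]
```

Request:
{"fn": "arm_command", "kwargs": {
  "moves": [
    {"x":0,"y":0,"z":1.5,"turn":0},
    {"x":0,"y":0,"z":1.2,"turn":0},
    {"x":0,"y":0,"z":0,"turn":0},
    {"x":0,"y":0,"z":0,"turn":0}
  ]
}}

```text
t: 11.92
position: [557.6, -216.4, 122.9]
eef_rot: [0.152, 0.988, -0.0, -0.0]
ft_force: [-0.5, -1.0, 0.9]
width: 0.998
finger_force: 0.0
```

Request:
{"fn": "arm_command", "kwargs": {
  "moves": [
    {"x":0,"y":0,"z":0,"turn":0},
    {"x":0,"y":0,"z":0,"turn":0},
    {"x":0,"y":0,"z":0,"turn":0},
    {"x":0,"y":0,"z":0,"turn":0},
    {"x":0,"y":0,"z":0,"turn":0},
    {"x":0,"y":0,"z":0,"turn":0}
  ],
  "grip": -1
}}

```text
t: 12.68
position: [557.7, -216.4, 123.2]
eef_rot: [0.152, 0.988, -0.0, 0.0]
ft_force: [-0.5, -0.2, 0.1]
width: 0.495
finger_force: 30.0
```

Request:
{"fn": "arm_command", "kwargs": {
  "moves": [
    {"x":0,"y":0,"z":-0.5,"turn":0},
    {"x":0,"y":0,"z":-0.5,"turn":0},
    {"x":0,"y":0,"z":-0.5,"turn":0},
    {"x":0,"y":0,"z":0,"turn":0},
    {"x":0,"y":0,"z":0,"turn":0}
  ]
}}

```text
t: 13.3
position: [557.6, -216.3, 138.1]
eef_rot: [0.152, 0.988, -0.0, -0.0]
ft_force: [-0.4, 0.5, -2.3]
width: 0.495
finger_force: 30.0
```

Run:
```python
from h import *
s=arm.read_state();print(s["position"],s["width"]*93,s["ft_force"],s["moment"])
shot("side","d",(240,200,380,340),4)
```

```text
[ 557.6 -216.3  138.1] 46.0585837938806 [-0.4  0.5 -2.3] [-0.  -0.1 -0. ]
```

View pics/d.png

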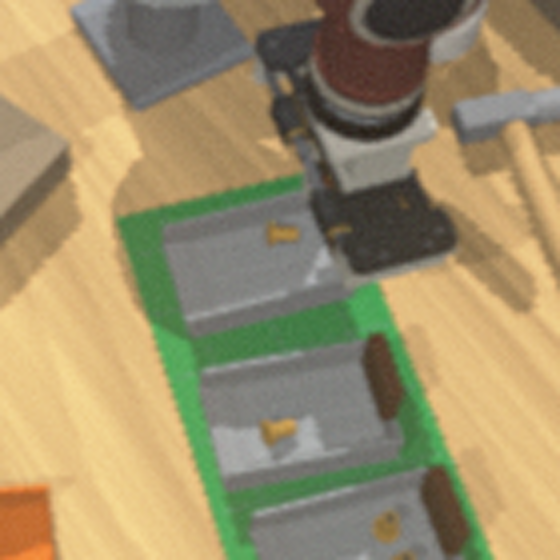

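The pan is held and hangs level, 15 mm up, with its rivet inside. Since the wrist can't tilt, I'll tip the pan about the pads by pushing its nose against the hopper's inner wall. For that I need the hopper centre precisely.

Run:
```python
from h import *
from scipy.ndimage import map_coordinates
th=np.linspace(0,2*np.pi,180,endpoint=False)
G={}
for n,f in(("top","t1"),("side","s1")):
    im=cv2.imread(f"pics/{f}.png"); g=[cv2.GaussianBlur(im[:,:,i].astype(np.float32),(0,0),0.8) for i in range(3)]
    G[n]=sum(np.hypot(cv2.Sobel(a,cv2.CV_32F,1,0),cv2.Sobel(a,cv2.CV_32F,0,1)) for a in g)
def sc(n,x,y):
    v=0
    for r in(75,78):
        P=np.array([pix(n,(x+r*np.cos(t),y+r*np.sin(t),175)) for t in th]); v+=np.minimum(map_coordinates(G[n],[P[:,1],P[:,0]],order=1),150).mean()
    return v
for ns in(["top"],["side"],["top","side"]):
    b=sorted((-sum(sc(n,x,y) for n in ns),x,y) for x in range(562,590,2) for y in range(5,31,2))[:4]; print(ns,b)
s=arm.read_state();print(s["t"])
```

```text
['top'] [(np.float32(-297.99738), 576, 19), (np.float32(-296.95947), 578, 17), (np.float32(-296.91632), 578, 19), (np.float32(-296.17902), 576, 17)]
['side'] [(np.float32(-297.84744), 582, 17), (np.float32(-295.72986), 584, 17), (np.float32(-293.80737), 582, 19), (np.float32(-292.78598), 580, 19)]
['top', 'side'] [(np.float32(-587.9973), 578, 17), (np.float32(-585.63), 578, 19), (np.float32(-583.14136), 578, 15), (np.float32(-582.97595), 576, 17)]
13.35
```

Request:
{"fn": "arm_command", "kwargs": {
  "moves": [
    {"x":0,"y":0,"z":-1,"turn":0},
    {"x":0,"y":0,"z":-2,"turn":0},
    {"x":0,"y":0,"z":-2.5,"turn":0},
    {"x":0,"y":0,"z":-2.5,"turn":0},
    {"x":0,"y":0,"z":-2.5,"turn":0},
    {"x":0,"y":0,"z":-2.5,"turn":0},
    {"x":0,"y":1,"z":-2.5,"turn":0},
    {"x":0,"y":1.5,"z":-2,"turn":0},
    {"x":0,"y":2,"z":-1.2,"turn":0},
    {"x":0,"y":2.5,"z":-0.5,"turn":0}
  ]
}}

```text
t: 14.6
position: [578.8, -148.8, 331.2]
eef_rot: [0.152, 0.988, -0.0, 0.001]
ft_force: [0.5, 0.3, -2.8]
width: 0.494
finger_force: 30.0
```

Request:
{"fn": "arm_command", "kwargs": {
  "moves": [
    {"x":0,"y":3,"z":0,"turn":0},
    {"x":-0.1,"y":3,"z":0,"turn":0},
    {"x":-0.1,"y":3,"z":0,"turn":0},
    {"x":-0.1,"y":3,"z":0,"turn":0},
    {"x":0,"y":2,"z":0,"turn":0},
    {"x":0,"y":1.2,"z":0,"turn":0},
    {"x":0,"y":0.6,"z":0,"turn":0},
    {"x":0,"y":0,"z":0,"turn":0},
    {"x":0,"y":0,"z":0,"turn":0}
  ]
}}

```text
t: 15.72
position: [628.7, -1.1, 330.2]
eef_rot: [0.153, 0.988, -0.001, -0.0]
ft_force: [-0.0, 0.7, -3.1]
width: 0.495
finger_force: 30.0
```

Run:
```python
from h import *
s=arm.read_state();print(s["t"],s["position"],s["width"]*93,s["ft_force"],s["moment"]*10)
print(tool((629.5,1.3,295))[0])
a=shot("side","e0");b=shot("top","e1")
cv2.imwrite("pics/e.png",np.hstack([cv2.resize(a[80:230,220:370],(400,400)),cv2.resize(b[90:210,210:330],(400,400))]))
```

```text
15.725 [628.7  -1.1 330.2] 46.0505643402461 [-0.   0.7 -3.1] [-0.3 -0.6 -0.1]
[0.  0.3 3.5]
```

View pics/e.png

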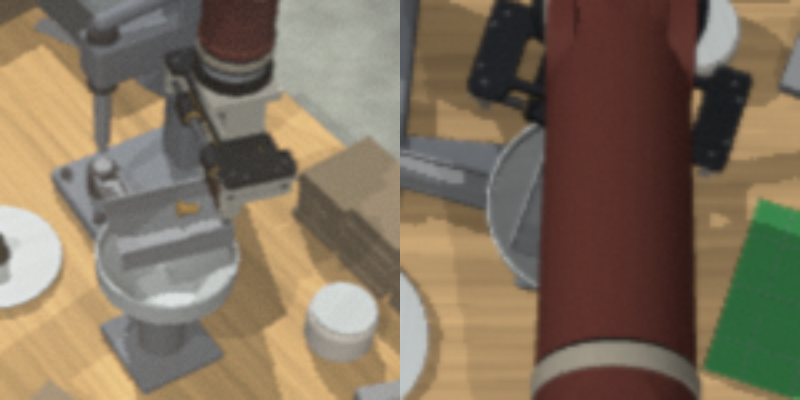

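The pan is level over the mouth with its rivet visible at about (188,208) in the crop. I'll lower its front into the mouth and nudge it toward the far wall.

Request:
{"fn": "arm_command", "kwargs": {
  "moves": [
    {"x":0,"y":0.3,"z":1.2,"turn":0},
    {"x":0,"y":0,"z":1.2,"turn":0},
    {"x":0,"y":0,"z":1.0,"turn":0},
    {"x":0,"y":0,"z":0.4,"turn":0},
    {"x":0,"y":0,"z":0,"turn":0},
    {"x":0,"y":0,"z":0,"turn":0}
  ]
}}

```text
t: 16.58
position: [629.7, 2.9, 292.4]
eef_rot: [0.152, 0.988, -0.0, -0.0]
ft_force: [-1.0, 0.2, -2.6]
width: 0.496
finger_force: 30.0
```

Request:
{"fn": "arm_command", "kwargs": {
  "moves": [
    {"x":0,"y":0,"z":0.3,"turn":0},
    {"x":0.3,"y":0,"z":0.2,"turn":0},
    {"x":0.3,"y":0,"z":0.1,"turn":0},
    {"x":0.3,"y":0,"z":0,"turn":0},
    {"x":0.3,"y":0,"z":0,"turn":0},
    {"x":0,"y":0,"z":0,"turn":0}
  ]
}}

```text
t: 17.32
position: [622.1, 3.1, 288.4]
eef_rot: [0.153, 0.988, -0.002, 0.007]
ft_force: [7.5, -5.3, -1.4]
width: 0.493
finger_force: 30.0
```

Request:
{"fn": "arm_command", "kwargs": {
  "moves": [
    {"x":0.3,"y":0,"z":0,"turn":0},
    {"x":0.3,"y":0,"z":-0.1,"turn":0},
    {"x":0.3,"y":0,"z":-0.2,"turn":0},
    {"x":0.3,"y":0,"z":-0.3,"turn":0},
    {"x":0,"y":0,"z":0,"turn":0}
  ]
}}

```text
t: 17.95
position: [613.7, 5.2, 296.8]
eef_rot: [0.154, 0.988, -0.002, 0.012]
ft_force: [11.0, -6.7, 2.6]
width: 0.497
finger_force: 30.0
```

Run:
```python
from h import *
s=arm.read_state();print(s["position"],s["width"]*93,s["ft_force"],s["moment"]*10)
shot("side","f",(235,100,345,220),5)
```

```text
[613.7   5.2 296.8] 46.241415632505536 [11.  -6.7  2.6] [-17.5 -27.   -1.4]
```

View pics/f.png

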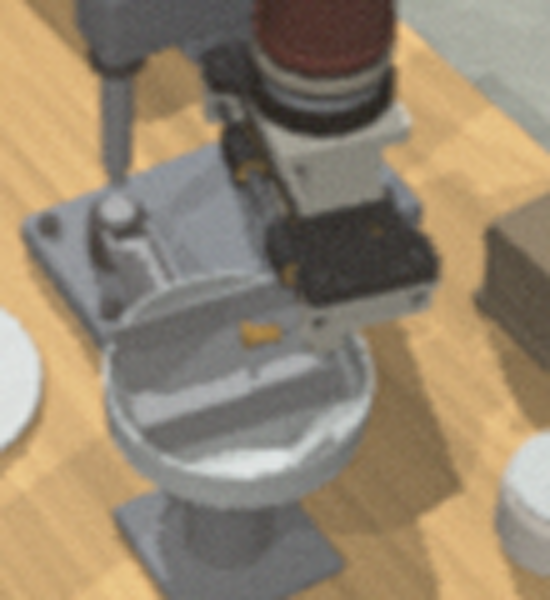

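The pan's nose is inside the rim at left and the pan has begun tipping, with the rivet still in it. I'll continue along the computed arc.

Request:
{"fn": "arm_command", "kwargs": {
  "moves": [
    {"x":0.35,"y":0,"z":-0.3,"turn":0},
    {"x":0.35,"y":0,"z":-0.35,"turn":0},
    {"x":0.35,"y":0,"z":-0.35,"turn":0},
    {"x":0.35,"y":0,"z":-0.35,"turn":0},
    {"x":0.35,"y":0,"z":-0.3,"turn":0},
    {"x":0.35,"y":0,"z":-0.3,"turn":0},
    {"x":0.35,"y":0,"z":-0.25,"turn":0},
    {"x":0,"y":0,"z":0,"turn":0}
  ]
}}

```text
t: 19.0
position: [589.4, 13.4, 319.4]
eef_rot: [0.154, 0.988, -0.001, 0.011]
ft_force: [8.5, -6.9, 6.2]
width: 0.492
finger_force: 30.0
```

Request:
{"fn": "arm_command", "kwargs": {
  "moves": [
    {"x":0.4,"y":0,"z":-0.3,"turn":0},
    {"x":0.4,"y":0,"z":-0.3,"turn":0},
    {"x":0.4,"y":0,"z":-0.25,"turn":0},
    {"x":0.4,"y":0,"z":-0.2,"turn":0},
    {"x":0,"y":0,"z":0,"turn":0}
  ]
}}

```text
t: 19.62
position: [573.5, 18.8, 330.0]
eef_rot: [0.154, 0.988, -0.001, 0.01]
ft_force: [6.2, -6.3, 8.2]
width: 0.493
finger_force: 30.0
```

Request:
{"fn": "arm_command", "kwargs": {
  "moves": [
    {"x":0.4,"y":0,"z":-0.35,"turn":0},
    {"x":0.4,"y":0,"z":-0.35,"turn":0},
    {"x":0.4,"y":0,"z":-0.3,"turn":0},
    {"x":0.4,"y":0,"z":-0.25,"turn":0},
    {"x":0.4,"y":0,"z":-0.2,"turn":0},
    {"x":0,"y":0,"z":0,"turn":0}
  ]
}}

```text
t: 20.38
position: [550.6, 27.2, 341.3]
eef_rot: [0.152, 0.988, -0.0, 0.003]
ft_force: [3.8, -3.9, 5.2]
width: 0.49
finger_force: 30.0
```

Run:
```python
from h import *
s=arm.read_state();print(s["position"],s["width"]*93,s["ft_force"],s["moment"]*10)
shot("side","g",(235,90,345,220),4)
```

```text
[550.6  27.2 341.3] 45.57827737650318 [ 3.8 -3.9  5.2] [-9.3 -8.5 -0.8]
```

View pics/g.png

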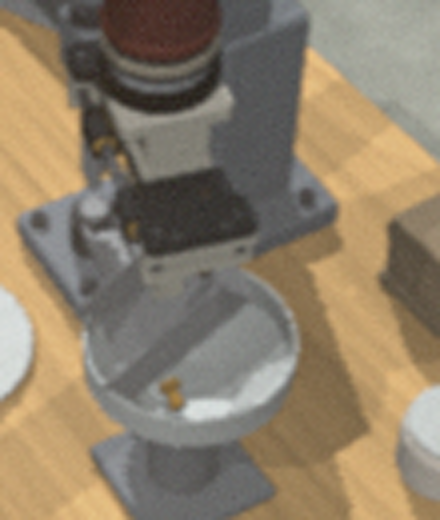

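The rivet has slid out and lies in the funnel, and the pan is steeply tipped. I'll lift it away and check the hopper numerically.

Request:
{"fn": "arm_command", "kwargs": {
  "moves": [
    {"x":-0.3,"y":0,"z":-0.8,"turn":0},
    {"x":-0.3,"y":0,"z":-1.5,"turn":0},
    {"x":0,"y":0,"z":-2,"turn":0},
    {"x":0,"y":0,"z":-2,"turn":0},
    {"x":0,"y":0,"z":-1.5,"turn":0},
    {"x":0,"y":-1.5,"z":0,"turn":0},
    {"x":0,"y":-3,"z":0,"turn":0},
    {"x":0.5,"y":-4,"z":0,"turn":0},
    {"x":0.5,"y":-4,"z":0,"turn":0},
    {"x":0.5,"y":-4,"z":0,"turn":0}
  ]
}}

```text
t: 21.68
position: [489.2, -128.0, 415.9]
eef_rot: [0.152, 0.988, 0.0, -0.002]
ft_force: [-0.1, -1.8, -1.2]
width: 0.49
finger_force: 30.0
```

```bash
cat >> h.py <<'E'
def brass(im):
    h=cv2.cvtColor(im,cv2.COLOR_BGR2HSV); m=(h[:,:,0]>12)&(h[:,:,0]<26)&(h[:,:,1]>120)&(h[:,:,2]>70)
    m=m.astype(np.uint8); N,l,S,C=cv2.connectedComponentsWithStats(m)
    return [(C[i].round(1).tolist(),int(S[i,4])) for i in range(1,N) if 4<S[i,4]<150]
E
python3 - <<'E'
from h import *
s=arm.read_state();print(s["t"],s["position"],s["ft_force"],s["width"]*93);print(tool((457.4,-185,220))[0])
for n,f in(("side","k0"),("top","k1")): print(n,brass(shot(n,f)))
for f in("side0","top0"): print(f,brass(cv2.imread(f"pics/{f}.png")))
E
```

```text
21.675 [ 489.2 -128.   415.9] [-0.1 -1.8 -1.2] 45.52849210572303
[ 1.2 -6.4 19.6]
side [([57.3, 0.8], 10), ([83.3, 0.6], 7), ([91.8, 3.2], 25), ([107.4, 110.0], 5), ([107.0, 126.0], 5), ([106.4, 138.2], 12), ([53.0, 139.0], 5), ([54.0, 151.5], 10), ([55.0, 163.0], 5), ([105.8, 164.4], 5), ([105.4, 173.4], 17), ([56.0, 174.5], 6), ([102.0, 174.6], 5), ([104.5, 198.8], 6), ([104.1, 204.9], 8), ([104.2, 214.2], 5), ([59.0, 220.0], 7), ([103.4, 231.6], 5), ([54.1, 263.6], 9), ([335.6, 291.0], 40), ([308.9, 307.1], 25), ([351.7, 324.5], 34), ([235.9, 324.8], 8), ([223.1, 326.7], 15), ([230.5, 325.3], 6), ([335.8, 331.7], 23), ([224.4, 334.6], 14), ([244.3, 340.0], 7), ([250.0, 341.7], 11), ([339.8, 341.9], 22), ([246.0, 343.4], 5), ([250.5, 352.1], 39), ([234.2, 354.7], 25)]
top [([269.7, 149.7], 14), ([396.4, 195.9], 15), ([404.9, 198.8], 16), ([368.6, 277.9], 33)]
side0 [([73.2, 59.2], 5), ([49.0, 67.4], 25), ([51.6, 74.9], 18), ([2.2, 94.2], 62), ([66.9, 134.0], 7), ([73.4, 156.3], 9), ([78.6, 175.0], 5), ([34.6, 177.0], 5), ([82.0, 186.7], 6), ([84.6, 196.0], 11), ([39.5, 193.8], 6), 
[... 179 characters left out ...]
4], 5), ([337.0, 295.7], 15), ([70.2, 302.8], 5), ([308.9, 307.1], 25), ([352.7, 327.4], 25), ([221.1, 326.9], 7), ([228.6, 325.2], 9), ([224.2, 329.0], 13), ([335.8, 331.7], 23), ([220.3, 333.3], 9), ([339.8, 341.7], 23), ([236.5, 353.0], 129), ([128.5, 359.7], 6), ([231.6, 361.6], 7), ([245.7, 362.0], 7), ([224.5, 362.2], 6), ([93.0, 362.6], 5)]
top0 [([329.1, 173.7], 16), ([396.2, 195.9], 16), ([404.9, 198.9], 17), ([367.1, 202.1], 18), ([350.2, 254.2], 8), ([480.0, 252.8], 5), ([338.8, 273.5], 30), ([446.4, 260.7], 7), ([451.4, 261.1], 11), ([365.8, 283.0], 46), ([455.4, 266.8], 5), ([448.1, 273.3], 24), ([457.9, 306.6], 7), ([454.6, 310.9], 10), ([463.8, 308.7], 6), ([467.8, 319.0], 5)]
```

Rivet one sits in the hopper at (270,150) in the top view. Now I'll bring the pan back over the mat.

Request:
{"fn": "arm_command", "kwargs": {
  "moves": [
    {"x":0.4,"y":-2.5,"z":1,"turn":0},
    {"x":0.4,"y":-2,"z":3,"turn":0},
    {"x":0.2,"y":-1,"z":4,"turn":0},
    {"x":0,"y":-0.5,"z":4,"turn":0},
    {"x":0,"y":0,"z":4,"turn":0},
    {"x":0,"y":0,"z":2.5,"turn":0},
    {"x":0,"y":0,"z":0,"turn":0},
    {"x":0,"y":0,"z":0,"turn":0}
  ]
}}

```text
t: 22.78
position: [463.8, -180.7, 232.8]
eef_rot: [0.152, 0.988, -0.0, 0.0]
ft_force: [0.3, 0.5, -1.8]
width: 0.489
finger_force: 30.0
```

Run:
```python
from h import *
s=arm.read_state();print(s["t"],s["position"],s["ft_force"]);print(tool((457.4,-185,198))[0], tool((557.6,-216.4,123))[0])
shot("side","m",(230,200,370,350),4)
```

```text
22.775 [ 463.8 -180.7  232.8] [ 0.3  0.5 -1.8]
[ 0.5 -0.6  3.5] [-10.   -0.6  11. ]
```

View pics/m.png

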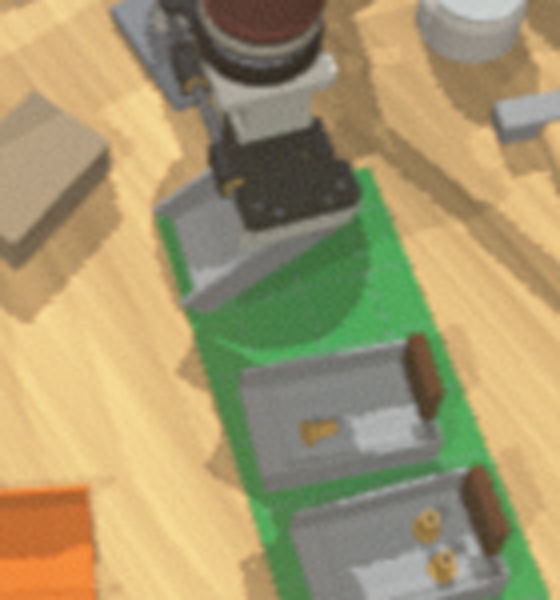

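The pan hangs nose down at about 50° and is empty. I'll set the nose on the mat, then swing the grip back and down about the nose.

Request:
{"fn": "arm_command", "kwargs": {
  "moves": [
    {"x":-0.4,"y":-0.6,"z":1.5,"turn":0},
    {"x":-0.4,"y":0,"z":1.2,"turn":0},
    {"x":-0.2,"y":0,"z":0.7,"turn":0},
    {"x":-0.4,"y":0,"z":0.4,"turn":0},
    {"x":-0.4,"y":0,"z":0.4,"turn":0},
    {"x":-0.4,"y":0,"z":0.3,"turn":0},
    {"x":0,"y":0,"z":0,"turn":0}
  ]
}}

```text
t: 23.7
position: [483.1, -192.8, 187.1]
eef_rot: [0.152, 0.988, -0.0, 0.0]
ft_force: [-0.5, -0.5, -2.2]
width: 0.486
finger_force: 30.0
```

Request:
{"fn": "arm_command", "kwargs": {
  "moves": [
    {"x":-0.4,"y":0,"z":0.3,"turn":0},
    {"x":-0.4,"y":0,"z":0.3,"turn":0},
    {"x":-0.4,"y":0,"z":0.3,"turn":0},
    {"x":-0.4,"y":0,"z":0.3,"turn":0},
    {"x":-0.4,"y":0,"z":0.3,"turn":0},
    {"x":-0.4,"y":0,"z":0.3,"turn":0},
    {"x":0,"y":0,"z":0,"turn":0}
  ]
}}

```text
t: 24.58
position: [510.4, -201.4, 171.9]
eef_rot: [0.152, 0.988, -0.001, 0.006]
ft_force: [4.0, -0.2, 9.3]
width: 0.49
finger_force: 30.0
```

Request:
{"fn": "arm_command", "kwargs": {
  "moves": [
    {"x":-0.5,"y":0,"z":0.2,"turn":0},
    {"x":-0.5,"y":0,"z":0.3,"turn":0},
    {"x":-0.5,"y":0,"z":0.4,"turn":0},
    {"x":-0.5,"y":0,"z":0.4,"turn":0},
    {"x":-0.5,"y":0,"z":0.4,"turn":0},
    {"x":-0.4,"y":0,"z":0.4,"turn":0},
    {"x":-0.4,"y":0,"z":0.4,"turn":0},
    {"x":0,"y":0,"z":0,"turn":0}
  ]
}}

```text
t: 25.58
position: [541.8, -212.0, 146.5]
eef_rot: [0.152, 0.988, -0.002, 0.006]
ft_force: [3.3, -2.9, 5.9]
width: 0.489
finger_force: 30.0
```

Request:
{"fn": "arm_command", "kwargs": {
  "moves": [
    {"x":-0.4,"y":0,"z":0.4,"turn":0},
    {"x":-0.4,"y":0,"z":0.4,"turn":0},
    {"x":-0.3,"y":0,"z":0.4,"turn":0},
    {"x":-0.3,"y":0,"z":0.4,"turn":0},
    {"x":-0.2,"y":0,"z":0.4,"turn":0},
    {"x":-0.1,"y":0,"z":0.3,"turn":0},
    {"x":0,"y":0,"z":0,"turn":0},
    {"x":0,"y":0,"z":0,"turn":0}
  ]
}}

```text
t: 26.58
position: [556.5, -216.5, 123.0]
eef_rot: [0.152, 0.988, -0.001, 0.004]
ft_force: [4.3, -1.6, 5.6]
width: 0.487
finger_force: 30.0
```

Request:
{"fn": "arm_command", "kwargs": {
  "moves": [
    {"x":0,"y":0,"z":0.1,"turn":0},
    {"x":0,"y":0,"z":0.1,"turn":0},
    {"x":0,"y":0,"z":0,"turn":0},
    {"x":0,"y":0,"z":0,"turn":0}
  ]
}}

```text
t: 27.08
position: [556.5, -216.5, 122.9]
eef_rot: [0.152, 0.988, -0.001, 0.005]
ft_force: [1.8, 0.3, 16.5]
width: 0.487
finger_force: 30.0
```

Request:
{"fn": "arm_command", "kwargs": {
  "moves": [
    {"x":0,"y":0,"z":-0.1,"turn":0},
    {"x":0,"y":0,"z":0,"turn":0},
    {"x":0,"y":0,"z":0,"turn":0},
    {"x":0,"y":0,"z":0,"turn":0},
    {"x":0,"y":0,"z":-2,"turn":0},
    {"x":0,"y":0,"z":-4,"turn":0},
    {"x":0,"y":5,"z":-4,"turn":0},
    {"x":0,"y":5,"z":-4,"turn":0},
    {"x":0,"y":4,"z":0,"turn":0},
    {"x":0,"y":0,"z":0,"turn":0}
  ],
  "grip": 1
}}

```text
t: 28.32
position: [595.5, -78.4, 258.0]
eef_rot: [0.148, 0.989, 0.002, -0.0]
ft_force: [-0.3, -0.6, -0.4]
width: 1.0
finger_force: 0.0
```

```bash
cat >> h.py <<'E'
def scan(tag,zt=None):
    ims={n:shot(n,tag+n) for n in("side","top")}
    s=arm.read_state();print(s["t"],s["position"],s["width"]*93)
    for x,r in grips(ims): print("grip",x,"res",r,"shift",tool((*x,s["position"][2]))[0])
    for n,b in(("side",(240,130,380,380)),("top",(225,110,440,245))): print(n,[q for q in brass(ims[n]) if b[0]<q[0][0]<b[2] and b[1]<q[0][1]<b[3]])
    return ims
E
python3 -c "
from h import *
ims=scan('n')"
```

```text
28.425 [594.  -84.  257.5] 93.04512221837808
grip [ 568.7 -222.1] res [-0.2 -0.3 -0.2  0.4] shift [ -1.7 -13.9   0. ]
grip [ 516.7 -323.2] res [-1.  -1.1 -0.3  1.4] shift [  0.2 -25.1   0. ]
side [([288.4, 188.2], 16), ([328.0, 254.2], 23), ([309.1, 307.1], 28), ([335.9, 332.0], 21), ([339.9, 342.0], 21)]
top [([269.6, 149.6], 14), ([396.3, 196.1], 14), ([404.8, 198.8], 17), ([367.0, 201.9], 17)]
```

Request:
{"fn": "arm_command", "kwargs": {
  "moves": [
    {"x":0,"y":-2,"z":0,"turn":0},
    {"x":0,"y":-4,"z":0,"turn":0},
    {"x":0,"y":-5,"z":0,"turn":0},
    {"x":0,"y":-5,"z":0,"turn":0},
    {"x":0,"y":-4,"z":0,"turn":0},
    {"x":0,"y":-3,"z":1,"turn":0},
    {"x":0,"y":-1.5,"z":3,"turn":0},
    {"x":0,"y":0,"z":3,"turn":0},
    {"x":0,"y":0,"z":0,"turn":0},
    {"x":0,"y":0,"z":0,"turn":0}
  ]
}}

```text
t: 29.68
position: [520.7, -318.9, 189.1]
eef_rot: [0.153, 0.988, -0.001, 0.0]
ft_force: [0.6, 0.4, -0.0]
width: 1.003
finger_force: 0.0
```

Run:
```python
from h import *
s=arm.read_state();print(s["t"],s["position"]);print(tool((518,-322.5,122.5))[0])
```

```text
29.675 [ 520.7 -318.9  189.1]
[ 0.2 -0.4  6.7]
```

Request:
{"fn": "arm_command", "kwargs": {
  "moves": [
    {"x":0.2,"y":-0.4,"z":2,"turn":0},
    {"x":0,"y":0,"z":2,"turn":0},
    {"x":0,"y":0,"z":1.5,"turn":0},
    {"x":0,"y":0,"z":1.1,"turn":0},
    {"x":0,"y":0,"z":0,"turn":0},
    {"x":0,"y":0,"z":0,"turn":0}
  ]
}}

```text
t: 30.42
position: [518.4, -320.9, 122.9]
eef_rot: [0.152, 0.988, -0.0, 0.001]
ft_force: [-0.2, -0.2, 0.1]
width: 1.002
finger_force: 0.0
```

Request:
{"fn": "arm_command", "kwargs": {
  "moves": [
    {"x":0,"y":0,"z":0,"turn":0},
    {"x":0,"y":0,"z":0,"turn":0},
    {"x":0,"y":0,"z":0,"turn":0},
    {"x":0,"y":0,"z":0,"turn":0},
    {"x":0,"y":0,"z":0,"turn":0},
    {"x":0,"y":0,"z":0,"turn":0}
  ],
  "grip": -1
}}

```text
t: 31.18
position: [518.2, -321.0, 122.4]
eef_rot: [0.152, 0.988, -0.0, 0.0]
ft_force: [0.7, -1.2, 0.1]
width: 0.495
finger_force: 30.0
```

Request:
{"fn": "arm_command", "kwargs": {
  "moves": [
    {"x":0,"y":0,"z":-0.5,"turn":0},
    {"x":0,"y":0,"z":-1,"turn":0},
    {"x":0,"y":0,"z":-2,"turn":0},
    {"x":0,"y":0,"z":-2.5,"turn":0},
    {"x":0,"y":0,"z":-2.5,"turn":0},
    {"x":0,"y":0,"z":-2.5,"turn":0},
    {"x":0,"y":0,"z":-2.5,"turn":0},
    {"x":0,"y":0.5,"z":-2.5,"turn":0},
    {"x":0,"y":1,"z":-2.5,"turn":0},
    {"x":0,"y":2,"z":-2.0,"turn":0}
  ]
}}

```text
t: 32.42
position: [527.8, -287.8, 328.9]
eef_rot: [0.153, 0.988, -0.001, 0.0]
ft_force: [0.9, -1.2, -3.0]
width: 0.496
finger_force: 30.0
```

Run:
```python
from h import *
s=arm.read_state();print(s["t"],s["position"],s["ft_force"],s["moment"]*10,s["width"]*93);print(tool((629.5,2,331))[0])
```

```text
32.425 [ 527.8 -287.8  328.9] [ 0.9 -1.2 -3. ] [ 0.1 -1.1  0.2] 46.111789677121024
[-0.9 30.7 -0.2]
```

Request:
{"fn": "arm_command", "kwargs": {
  "moves": [
    {"x":-0.1,"y":3.3,"z":0,"turn":0},
    {"x":-0.1,"y":3.8,"z":0,"turn":0},
    {"x":-0.1,"y":3.8,"z":0,"turn":0},
    {"x":-0.1,"y":3.8,"z":0,"turn":0},
    {"x":-0.1,"y":3.8,"z":0,"turn":0},
    {"x":-0.1,"y":3.8,"z":0,"turn":0},
    {"x":-0.1,"y":3.2,"z":0,"turn":0},
    {"x":-0.1,"y":2.5,"z":0,"turn":0},
    {"x":0,"y":1.5,"z":0,"turn":0},
    {"x":0,"y":0.6,"z":0,"turn":0}
  ]
}}

```text
t: 33.67
position: [626.3, -1.9, 327.3]
eef_rot: [0.151, 0.988, -0.0, -0.0]
ft_force: [-0.3, -0.0, -2.3]
width: 0.494
finger_force: 30.0
```

Run:
```python
from h import *
s=arm.read_state();print(s["t"],s["position"],s["ft_force"],s["moment"]*10,s["width"]*93);print(tool((629.7,2.5,292.4))[0])
im=shot("side","p"); print([q for q in brass(im) if 240<q[0][0]<380 and 100<q[0][1]<380])
```

```text
33.675 [626.3  -1.9 327.3] [-0.3 -0.  -2.3] [-0.8 -0.6  0.3] 45.94858402768003
[-0.2  0.5  3.5]
[([276.6, 167.6], 17), ([288.4, 188.2], 16), ([326.9, 252.8], 35), ([350.7, 322.7], 22), ([335.9, 331.9], 22), ([247.2, 341.6], 36), ([339.8, 341.9], 22)]
```

Request:
{"fn": "arm_command", "kwargs": {
  "moves": [
    {"x":-0.2,"y":0.5,"z":1.2,"turn":0},
    {"x":0,"y":0,"z":1.2,"turn":0},
    {"x":0,"y":0,"z":1.0,"turn":0},
    {"x":0,"y":0,"z":0.2,"turn":0},
    {"x":0,"y":0,"z":0.2,"turn":0},
    {"x":0.3,"y":0,"z":0.1,"turn":0},
    {"x":0.3,"y":0,"z":0.1,"turn":0},
    {"x":0.3,"y":0,"z":0,"turn":0},
    {"x":0.3,"y":0,"z":0,"turn":0},
    {"x":0,"y":0,"z":0,"turn":0}
  ]
}}

```text
t: 34.98
position: [624.6, 1.3, 291.6]
eef_rot: [0.154, 0.988, -0.001, 0.011]
ft_force: [10.6, -6.0, 0.2]
width: 0.498
finger_force: 30.0
```

Request:
{"fn": "arm_command", "kwargs": {
  "moves": [
    {"x":0.1,"y":0,"z":0.2,"turn":0},
    {"x":0.3,"y":0,"z":0.1,"turn":0},
    {"x":0.3,"y":0,"z":0,"turn":0},
    {"x":0.3,"y":0,"z":-0.1,"turn":0},
    {"x":0.3,"y":0,"z":-0.2,"turn":0},
    {"x":0,"y":0,"z":0,"turn":0}
  ]
}}

```text
t: 35.72
position: [618.2, 1.5, 296.1]
eef_rot: [0.155, 0.988, -0.002, 0.021]
ft_force: [18.1, -9.7, 6.8]
width: 0.495
finger_force: 30.0
```

Run:
```python
from h import *
s=arm.read_state();print(s["position"],s["width"]*93,s["ft_force"],s["moment"]*10)
a=shot("side","q");b=cv2.imread("pics/nside.png")
cv2.imwrite("pics/q2.png",np.hstack([cv2.resize(a[100:220,235:345],(385,420)),cv2.resize(b[235:365,255:385],(415,420))]))
```

```text
[618.2   1.5 296.1] 46.04600708842534 [18.1 -9.7  6.8] [-23.3 -43.5  -3. ]
```

View pics/q2.png

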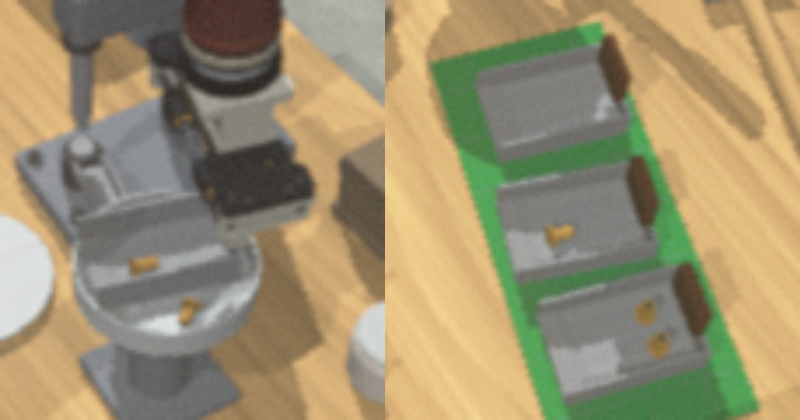

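The left half shows the nose against the far wall with the rivet still in the pan and rivet 1 in the funnel. The right half shows the first pan standing flat on the mat. I'll keep pushing, slightly lower.

Request:
{"fn": "arm_command", "kwargs": {
  "moves": [
    {"x":0.3,"y":0,"z":0.1,"turn":0},
    {"x":0.3,"y":0,"z":0,"turn":0},
    {"x":0.3,"y":0,"z":0,"turn":0},
    {"x":0,"y":0,"z":0,"turn":0}
  ]
}}

```text
t: 36.28
position: [614.7, 2.1, 298.6]
eef_rot: [0.156, 0.987, -0.003, 0.03]
ft_force: [25.5, -12.8, 11.2]
width: 0.499
finger_force: 30.0
```

Request:
{"fn": "arm_command", "kwargs": {
  "moves": [
    {"x":0,"y":0,"z":-0.3,"turn":0},
    {"x":0,"y":0,"z":-0.3,"turn":0},
    {"x":0,"y":0,"z":-0.3,"turn":0},
    {"x":0,"y":0,"z":0,"turn":0}
  ]
}}

```text
t: 36.78
position: [609.5, 4.4, 304.3]
eef_rot: [0.155, 0.988, -0.002, 0.021]
ft_force: [17.1, -9.2, 7.9]
width: 0.496
finger_force: 30.0
```

Request:
{"fn": "arm_command", "kwargs": {
  "moves": [
    {"x":0.1,"y":0,"z":-0.3,"turn":0},
    {"x":0.2,"y":0,"z":-0.3,"turn":0},
    {"x":0.2,"y":0,"z":-0.3,"turn":0},
    {"x":0.3,"y":0,"z":-0.3,"turn":0},
    {"x":0,"y":0,"z":0,"turn":0}
  ]
}}

```text
t: 37.4
position: [598.5, 8.8, 314.6]
eef_rot: [0.154, 0.988, -0.001, 0.016]
ft_force: [12.2, -7.8, 7.9]
width: 0.491
finger_force: 29.9
```

Run:
```python
from h import *
s=arm.read_state();print(s["t"],s["position"],s["ft_force"],s["moment"]*10,s["width"]*93)
im=shot("side","q3"); print([q for q in brass(im) if 240<q[0][0]<380 and 100<q[0][1]<380])
```

```text
37.4 [598.5   8.8 314.6] [12.2 -7.8  7.9] [-17.1 -29.6  -1.6] 45.64940128333778
[([274.8, 173.5], 17), ([288.4, 188.2], 16), ([327.5, 254.0], 39), ([327.8, 262.6], 5), ([351.5, 325.7], 62), ([241.7, 325.0], 9), ([335.9, 332.0], 21), ([246.6, 340.9], 14), ([339.9, 342.0], 21)]
```

Request:
{"fn": "arm_command", "kwargs": {
  "moves": [
    {"x":0.35,"y":0,"z":-0.35,"turn":0},
    {"x":0.35,"y":0,"z":-0.35,"turn":0},
    {"x":0.35,"y":0,"z":-0.3,"turn":0},
    {"x":0.4,"y":0,"z":-0.3,"turn":0},
    {"x":0.4,"y":0,"z":-0.3,"turn":0},
    {"x":0.4,"y":0,"z":-0.3,"turn":0},
    {"x":0.4,"y":0,"z":-0.25,"turn":0},
    {"x":0,"y":0,"z":0,"turn":0}
  ]
}}

```text
t: 38.45
position: [569.4, 18.6, 334.5]
eef_rot: [0.154, 0.988, -0.001, 0.01]
ft_force: [6.8, -6.4, 8.9]
width: 0.491
finger_force: 29.9
```

Request:
{"fn": "arm_command", "kwargs": {
  "moves": [
    {"x":0.4,"y":0,"z":-0.3,"turn":0},
    {"x":0.4,"y":0,"z":-0.3,"turn":0},
    {"x":0.4,"y":0,"z":-0.25,"turn":0},
    {"x":0.4,"y":0,"z":-0.2,"turn":0},
    {"x":0.4,"y":0,"z":-0.2,"turn":0},
    {"x":0,"y":0,"z":0,"turn":0},
    {"x":0,"y":0,"z":0,"turn":0}
  ]
}}

```text
t: 39.33
position: [547.4, 26.4, 344.3]
eef_rot: [0.153, 0.988, -0.0, 0.004]
ft_force: [2.6, -4.1, 5.6]
width: 0.486
finger_force: 29.9
```

Run:
```python
from h import *
s=arm.read_state();print(s["t"],s["position"],s["ft_force"],s["moment"]*10,s["width"]*93)
im=shot("side","q4"); print([q for q in brass(im) if 240<q[0][0]<380 and 100<q[0][1]<380])
```

```text
39.325 [547.4  26.4 344.3] [ 2.6 -4.1  5.6] [-8.8 -6.7 -0.8] 45.19122814391063
[([258.9, 168.9], 13), ([288.4, 188.2], 16), ([327.4, 253.4], 44), ([351.6, 324.9], 55), ([335.8, 331.7], 23), ([339.8, 341.7], 23), ([243.2, 353.2], 72)]
```

Run:
```python
from h import *
s=arm.read_state()["position"]; u=np.array([.954,-.3,0])
for th in(50,55,60,65):
  t=np.radians(th); f=lambda x,z:s+u*(x*np.cos(t)-z*np.sin(t))+np.array([0,0,-65+x*np.sin(t)+z*np.cos(t)])
  for nm,x,z in(("lip",-105,-47),("walltop",-114,-23)):
    for b in (-30,0,30): print(th,nm,b,f(x,z)+b*np.array([.3,.954,0]),pix("side",f(x,z)+b*np.array([.3,.954,0])))
print([pix("side",(578+75*np.cos(a),17+75*np.sin(a),175)) for a in np.radians((130,150,162,180,200))])
```

```text
50 lip -30 [508.4   7.1 168.6] [263.7 187.4]
50 lip 0 [517.4  35.8 168.6] [260.7 179.6]
50 lip 30 [526.4  64.4 168.6] [257.8 171.9]
50 walltop -30 [485.3  14.4 177.2] [255.5 187.4]
50 walltop 0 [494.3  43.  177.2] [252.6 179.5]
50 walltop 30 [503.3  71.6 177.2] [249.7 171.8]
55 lip -30 [517.7   4.2 166.3] [267.  187.2]
55 lip 0 [526.7  32.8 166.3] [263.9 179.3]
55 lip 30 [535.7  61.5 166.3] [261.  171.7]
55 walltop -30 [494.   11.7 172.7] [258.6 187.7]
55 walltop 0 [503.   40.3 172.7] [255.6 179.8]
55 walltop 30 [512.   68.9 172.7] [252.8 172.1]
60 lip -30 [527.2   1.2 164.8] [270.3 186.7]
60 lip 0 [536.2  29.9 164.8] [267.2 178.9]
60 lip 30 [545.2  58.5 164.8] [264.2 171.3]
60 walltop -30 [503.1   8.8 169. ] [261.8 187.8]
60 walltop 0 [512.1  37.4 169. ] [258.8 179.9]
60 walltop 30 [521.1  66.1 169. ] [255.9 172.2]
65 lip -30 [536.7  -1.8 164.2] [273.6 186. ]
65 lip 0 [545.7  26.9 164.2] [270.5 178.3]
65 lip 30 [554.7  55.5 164.2] [267.5 170.7]
65 walltop -30 [512.4   5.9 166.2] [265.1 187.6]
65 walltop 0 [521.4  34.5 166.2] [262.1 179.8]
65 walltop 30 [530.4  63.1 166.2] [259.1 172.1]
[array([256.8, 167.8]), array([255.8, 174.6]), array([256.7, 178.8]), array([260.2, 184.6]), array([266.6, 189.8])]
```

Request:
{"fn": "arm_command", "kwargs": {
  "moves": [
    {"x":0.4,"y":0,"z":-0.15,"turn":0},
    {"x":0.4,"y":0,"z":-0.1,"turn":0},
    {"x":0.4,"y":0,"z":-0.1,"turn":0},
    {"x":0.4,"y":0,"z":0,"turn":0},
    {"x":0.4,"y":0,"z":0,"turn":0},
    {"x":0,"y":0,"z":0,"turn":0},
    {"x":0,"y":0,"z":0,"turn":0}
  ]
}}

```text
t: 40.25
position: [528.5, 32.7, 348.3]
eef_rot: [0.153, 0.988, 0.0, 0.005]
ft_force: [1.8, -3.1, 8.7]
width: 0.484
finger_force: 29.9
```

Run:
```python
from h import *
s=arm.read_state();print(s["t"],s["position"],s["ft_force"],s["moment"]*10,s["width"]*93)
im=shot("side","q5"); print([q for q in brass(im) if 240<q[0][0]<380 and 100<q[0][1]<380])
```

```text
40.25 [528.5  32.7 348.3] [ 1.8 -3.1  8.7] [-7.9 -5.5 -0.5] 44.99658076649867
[([258.1, 170.1], 16), ([288.6, 188.2], 17), ([325.7, 249.5], 13), ([328.2, 257.3], 32), ([351.6, 325.8], 60), ([243.9, 327.6], 8), ([335.8, 331.9], 22), ([339.8, 341.9], 22), ([242.9, 352.9], 71), ([244.0, 364.4], 5)]
```

Request:
{"fn": "arm_command", "kwargs": {
  "moves": [
    {"x":-0.4,"y":0,"z":-0.1,"turn":0},
    {"x":-0.5,"y":0,"z":-0.1,"turn":0},
    {"x":-0.5,"y":0,"z":0,"turn":0},
    {"x":-0.5,"y":0,"z":0,"turn":0},
    {"x":-0.5,"y":0,"z":0,"turn":0},
    {"x":-0.5,"y":0,"z":0,"turn":0},
    {"x":0,"y":0,"z":0,"turn":0},
    {"x":0,"y":0,"z":0,"turn":0}
  ]
}}

```text
t: 41.3
position: [553.8, 26.1, 346.4]
eef_rot: [0.151, 0.988, 0.0, -0.001]
ft_force: [0.1, 0.1, -1.7]
width: 0.486
finger_force: 30.0
```

Run:
```python
from h import *
s=arm.read_state();print(s["t"],s["position"],s["ft_force"],s["moment"]*10,s["width"]*93)
im=shot("side","q6"); print([q for q in brass(im) if 240<q[0][0]<380 and 100<q[0][1]<380])
im=shot("top","q6t"); print([q for q in brass(im) if 220<q[0][0]<440 and 100<q[0][1]<380])
```

```text
41.3 [553.8  26.1 346.4] [ 0.1  0.1 -1.7] [ 0.1 -0.5  0. ] 45.22495736454451
[([259.7, 175.5], 14), ([288.6, 188.2], 17), ([327.3, 254.3], 36), ([351.8, 325.9], 64), ([243.2, 324.8], 8), ([335.8, 331.7], 23), ([339.9, 341.8], 24), ([246.3, 342.9], 7)]
[([396.1, 196.1], 15), ([404.9, 198.8], 16), ([354.0, 253.8], 5), ([348.5, 256.5], 6), ([342.4, 267.0], 13), ([365.6, 283.3], 46), ([333.1, 284.0], 9)]
```

Request:
{"fn": "arm_command", "kwargs": {
  "moves": [
    {"x":0,"y":0,"z":-1,"turn":0},
    {"x":0,"y":0,"z":-1.5,"turn":0},
    {"x":0,"y":0,"z":-2,"turn":0},
    {"x":0,"y":0,"z":-1.5,"turn":0},
    {"x":0,"y":0,"z":0,"turn":0},
    {"x":0,"y":0,"z":0,"turn":0}
  ]
}}

```text
t: 42.15
position: [553.7, 25.5, 406.3]
eef_rot: [0.152, 0.988, -0.0, -0.001]
ft_force: [-0.6, -0.1, -2.1]
width: 0.485
finger_force: 30.0
```

Run:
```python
from h import *
s=arm.read_state();print(s["t"],s["position"],s["ft_force"],s["moment"]*10,s["width"]*93)
im=shot("side","r6"); print([q for q in brass(im) if 240<q[0][0]<380 and 100<q[0][1]<380])
```

```text
42.15 [553.7  25.5 406.3] [-0.6 -0.1 -2.1] [-0.1  0.2 -0.2] 45.08622674691209
[([288.4, 188.2], 16), ([277.4, 188.8], 13), ([327.0, 253.3], 45), ([351.7, 325.4], 53), ([243.3, 324.5], 6), ([335.9, 331.8], 24), ([339.8, 341.7], 23)]
```

View pics/r6.png

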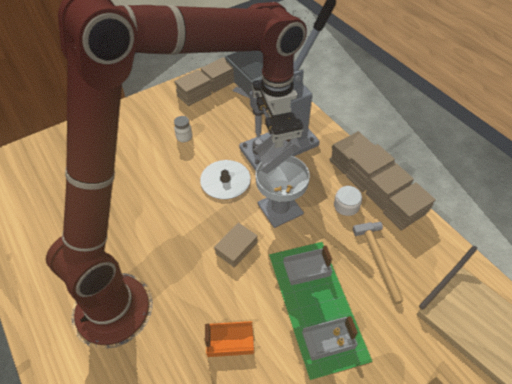

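Two rivets now lie in the funnel, at (277,189) and (288,188), and the second pan is clear. The lid lies at (226,180). I'll take the second pan back.

Request:
{"fn": "arm_command", "kwargs": {
  "moves": [
    {"x":0,"y":-2,"z":0,"turn":0},
    {"x":0.5,"y":-3.5,"z":0,"turn":0},
    {"x":0.5,"y":-4,"z":0,"turn":0},
    {"x":0.5,"y":-4,"z":0,"turn":0},
    {"x":0.5,"y":-4,"z":0,"turn":0},
    {"x":0.5,"y":-4,"z":0,"turn":0},
    {"x":0.5,"y":-4,"z":0,"turn":0},
    {"x":0.5,"y":-4,"z":1,"turn":0},
    {"x":0.5,"y":-3,"z":3,"turn":0},
    {"x":0,"y":-1.5,"z":4,"turn":0}
  ]
}}

```text
t: 43.45
position: [411.4, -290.3, 326.8]
eef_rot: [0.154, 0.988, -0.001, 0.001]
ft_force: [0.5, 1.0, -3.1]
width: 0.481
finger_force: 30.0
```

Run:
```python
from h import *
s=arm.read_state();print(s["t"],s["position"]);print(tool((413.4,-288,205))[0])
```

```text
43.45 [ 411.4 -290.3  326.8]
[-0.1  0.3 12.2]
```

Request:
{"fn": "arm_command", "kwargs": {
  "moves": [
    {"x":0,"y":0.2,"z":4,"turn":0},
    {"x":0,"y":0,"z":4,"turn":0},
    {"x":0,"y":0,"z":2.5,"turn":0},
    {"x":0,"y":0,"z":0.5,"turn":0},
    {"x":0,"y":0,"z":0.3,"turn":0},
    {"x":0,"y":0,"z":0,"turn":0},
    {"x":0,"y":0,"z":0,"turn":0}
  ]
}}

```text
t: 44.32
position: [414.8, -285.2, 214.7]
eef_rot: [0.152, 0.988, -0.0, 0.001]
ft_force: [-0.7, 0.2, -2.5]
width: 0.483
finger_force: 30.0
```

Run:
```python
from h import *
s=arm.read_state();print(s["t"],s["position"],s["ft_force"]);print(tool((518.3,-321.5,122.5))[0])
```

```text
44.325 [ 414.8 -285.2  214.7] [-0.7  0.2 -2.5]
[-10.9  -0.3   9.2]
```

Request:
{"fn": "arm_command", "kwargs": {
  "moves": [
    {"x":0,"y":-0.3,"z":0.8,"turn":0},
    {"x":0,"y":0,"z":0.6,"turn":0},
    {"x":-0.2,"y":0,"z":0.5,"turn":0},
    {"x":-0.3,"y":0,"z":0.3,"turn":0},
    {"x":-0.4,"y":0,"z":0.1,"turn":0},
    {"x":-0.4,"y":0,"z":0.1,"turn":0},
    {"x":-0.4,"y":0,"z":0.1,"turn":0},
    {"x":-0.4,"y":0,"z":0.1,"turn":0},
    {"x":0,"y":0,"z":0,"turn":0}
  ]
}}

```text
t: 45.45
position: [434.0, -294.1, 187.7]
eef_rot: [0.152, 0.988, -0.0, 0.0]
ft_force: [0.8, 0.1, -2.3]
width: 0.484
finger_force: 30.0
```

Request:
{"fn": "arm_command", "kwargs": {
  "moves": [
    {"x":-0.4,"y":0,"z":0.3,"turn":0},
    {"x":-0.4,"y":0,"z":0.3,"turn":0},
    {"x":-0.4,"y":0,"z":0.3,"turn":0},
    {"x":-0.4,"y":0,"z":0.3,"turn":0},
    {"x":0,"y":0,"z":0,"turn":0}
  ]
}}

```text
t: 46.08
position: [450.0, -299.1, 176.2]
eef_rot: [0.151, 0.988, -0.0, 0.001]
ft_force: [0.8, 0.1, 3.0]
width: 0.483
finger_force: 30.0
```

Request:
{"fn": "arm_command", "kwargs": {
  "moves": [
    {"x":-0.5,"y":0,"z":0.05,"turn":0},
    {"x":-0.5,"y":0,"z":0.1,"turn":0},
    {"x":-0.5,"y":0,"z":0.15,"turn":0},
    {"x":-0.5,"y":0,"z":0.2,"turn":0},
    {"x":-0.5,"y":0,"z":0.2,"turn":0},
    {"x":-0.5,"y":0,"z":0.3,"turn":0},
    {"x":0,"y":0,"z":0,"turn":0}
  ]
}}

```text
t: 46.95
position: [477.8, -308.0, 165.5]
eef_rot: [0.152, 0.988, -0.0, -0.0]
ft_force: [0.4, -0.5, -0.2]
width: 0.483
finger_force: 30.0
```

Request:
{"fn": "arm_command", "kwargs": {
  "moves": [
    {"x":-0.5,"y":0,"z":0.4,"turn":0},
    {"x":-0.5,"y":0,"z":0.4,"turn":0},
    {"x":-0.5,"y":0,"z":0.4,"turn":0},
    {"x":-0.5,"y":0,"z":0.4,"turn":0},
    {"x":-0.4,"y":0,"z":0.4,"turn":0},
    {"x":0,"y":0,"z":0,"turn":0}
  ]
}}

```text
t: 47.7
position: [501.3, -315.2, 145.8]
eef_rot: [0.152, 0.988, -0.0, 0.001]
ft_force: [1.5, -0.1, 2.4]
width: 0.488
finger_force: 30.0
```

Request:
{"fn": "arm_command", "kwargs": {
  "moves": [
    {"x":-0.4,"y":0,"z":0.4,"turn":0},
    {"x":-0.4,"y":0,"z":0.4,"turn":0},
    {"x":-0.4,"y":0,"z":0.4,"turn":0},
    {"x":-0.3,"y":0,"z":0.4,"turn":0},
    {"x":-0.2,"y":0,"z":0.4,"turn":0},
    {"x":-0.1,"y":0,"z":0.2,"turn":0},
    {"x":0,"y":0,"z":0,"turn":0},
    {"x":0,"y":0,"z":0,"turn":0}
  ]
}}

```text
t: 48.7
position: [517.2, -320.7, 123.6]
eef_rot: [0.152, 0.988, -0.0, -0.0]
ft_force: [0.2, -1.3, 0.9]
width: 0.472
finger_force: 43.8
```

Request:
{"fn": "arm_command", "kwargs": {
  "moves": [
    {"x":0,"y":0,"z":0.1,"turn":0},
    {"x":0,"y":0,"z":0.1,"turn":0},
    {"x":0,"y":0,"z":0,"turn":0},
    {"x":0,"y":0,"z":0,"turn":0}
  ]
}}

```text
t: 49.2
position: [517.8, -320.8, 122.4]
eef_rot: [0.152, 0.988, -0.0, 0.001]
ft_force: [1.1, -0.9, 4.8]
width: 0.475
finger_force: 43.5
```

Run:
```python
from h import *
s=arm.read_state();print(s["width"]*93,s["finger_force"],s["ft_force"],s["moment"]*10)
im=scan("u")
```

```text
44.13493165927796 43.45369645161554 [ 1.1 -0.9  4.8] [-2.5  1.2  0.2]
49.3 [ 517.8 -320.8  122.4] 43.80825361471262
side [([277.5, 188.7], 15), ([240.2, 324.6], 8), ([335.9, 332.0], 21), ([339.8, 342.1], 20)]
top [([269.6, 149.7], 15), ([263.2, 159.2], 18)]
```

Request:
{"fn": "arm_command", "kwargs": {
  "moves": [
    {"x":0,"y":0,"z":0,"turn":0},
    {"x":0,"y":0,"z":0,"turn":0},
    {"x":0,"y":0,"z":0,"turn":0},
    {"x":0,"y":0,"z":0,"turn":0},
    {"x":0,"y":0,"z":-2,"turn":0},
    {"x":0,"y":0,"z":-4,"turn":0},
    {"x":0,"y":4,"z":-4,"turn":0},
    {"x":0,"y":5,"z":-4,"turn":0},
    {"x":0,"y":5,"z":0,"turn":0},
    {"x":0,"y":3,"z":0,"turn":0}
  ],
  "grip": 1
}}

```text
t: 50.55
position: [569.1, -155.9, 261.4]
eef_rot: [0.15, 0.989, 0.001, 0.001]
ft_force: [-0.1, 0.1, 0.1]
width: 1.0
finger_force: 0.0
```

Run:
```python
from h import *
im=scan("v")
b,g,r=[im["top"][:,:,i].astype(int) for i in range(3)]
for n in im:
  b,g,r=[im[n][:,:,i].astype(int) for i in range(3)]
  N,l,S,C=cv2.connectedComponentsWithStats(((r>g*1.3)&(r<115)&(r>30)).astype(np.uint8))
  K=(295,140,435,245) if n=="top" else (260,235,375,380)
  print(n,[(C[i],S[i]) for i in range(1,N) if S[i,4]>8 and K[0]<C[i][0]<K[2] and K[1]<C[i][1]<K[3]])
```

```text
50.65 [ 569.7 -153.9  260.6] 93.00560702968566
grip [ 576.2 -220.8] res [-0.1  2.3  1.8 -1.4] shift [-2.6 -6.2 -0. ]
grip [ 532.6 -323.4] res [-1.2 -1.2 -0.3  1.7] shift [ -1.4 -17.3  -0.1]
grip [ 490.5 -417.2] res [-1.2 -1.3 -0.4  1.6] shift [ -0.1 -27.5  -0.1]
side [([288.4, 188.2], 16), ([277.7, 188.5], 11), ([325.2, 249.0], 5), ([327.8, 255.6], 19), ([242.3, 324.5], 6), ([335.8, 331.9], 22), ([339.8, 341.7], 23)]
top [([269.6, 149.6], 14), ([263.2, 159.1], 13), ([396.3, 196.1], 14), ([404.9, 198.6], 15)]
side [(array([326.6, 254.8]), array([323, 247,   8,  16,  58], dtype=int32)), (array([340.5, 288.2]), array([337, 282,   8,  14,  33], dtype=int32)), (array([351.6, 324.9]), array([348, 317,   8,  18,  38], dtype=int32))]
top [(array([342.6, 155.8]), array([ 305,  101,   73,  113, 4227], dtype=int32)), (array([377.3, 173.7]), array([369, 170,  17,   8,  75], dtype=int32)), (array([409.2, 188. ]), array([400, 184,  18,   8,  70], dtype=int32))]
```

Request:
{"fn": "arm_command", "kwargs": {
  "moves": [
    {"x":0,"y":-3,"z":0,"turn":0},
    {"x":0,"y":-5,"z":0,"turn":0},
    {"x":0,"y":-5,"z":0,"turn":0},
    {"x":0,"y":-5,"z":0,"turn":0},
    {"x":0,"y":-4,"z":0,"turn":0},
    {"x":0,"y":-3,"z":1,"turn":0},
    {"x":-0.2,"y":-2,"z":3,"turn":0},
    {"x":0,"y":0,"z":3,"turn":0},
    {"x":0,"y":0,"z":0,"turn":0},
    {"x":0,"y":0,"z":0,"turn":0}
  ]
}}

```text
t: 51.9
position: [489.1, -418.4, 191.8]
eef_rot: [0.152, 0.988, -0.001, 0.001]
ft_force: [0.2, -0.6, -0.1]
width: 0.998
finger_force: 0.0
```

Run:
```python
from h import *
s=arm.read_state();print(s["t"],s["position"]);print(tool((492,-416.5,122.5))[0])
```

```text
51.9 [ 489.1 -418.4  191.8]
[-0.2  0.3  6.9]
```

Request:
{"fn": "arm_command", "kwargs": {
  "moves": [
    {"x":-0.2,"y":0.2,"z":2,"turn":0},
    {"x":0,"y":0,"z":2,"turn":0},
    {"x":0,"y":0,"z":1.7,"turn":0},
    {"x":0,"y":0,"z":1.1,"turn":0},
    {"x":0,"y":0,"z":0,"turn":0},
    {"x":0,"y":0,"z":0,"turn":0}
  ]
}}

```text
t: 52.65
position: [491.9, -416.7, 123.5]
eef_rot: [0.152, 0.988, -0.0, 0.001]
ft_force: [-0.1, 0.1, -0.6]
width: 1.0
finger_force: 0.0
```

Request:
{"fn": "arm_command", "kwargs": {
  "moves": [
    {"x":0,"y":0,"z":0,"turn":0},
    {"x":0,"y":0,"z":0,"turn":0},
    {"x":0,"y":0,"z":0,"turn":0},
    {"x":0,"y":0,"z":0,"turn":0},
    {"x":0,"y":0,"z":0,"turn":0},
    {"x":0,"y":0,"z":0,"turn":0}
  ],
  "grip": -1
}}

```text
t: 53.4
position: [491.6, -416.6, 122.9]
eef_rot: [0.152, 0.988, -0.0, 0.0]
ft_force: [0.7, -1.0, -1.0]
width: 0.493
finger_force: 30.0
```

Request:
{"fn": "arm_command", "kwargs": {
  "moves": [
    {"x":0,"y":0,"z":-0.5,"turn":0},
    {"x":0,"y":0,"z":-1,"turn":0},
    {"x":0,"y":0,"z":-2,"turn":0},
    {"x":0,"y":0,"z":-2.5,"turn":0},
    {"x":0,"y":0,"z":-2.5,"turn":0},
    {"x":0,"y":0,"z":-2.5,"turn":0},
    {"x":0,"y":0,"z":-2.5,"turn":0},
    {"x":0,"y":0.5,"z":-2.5,"turn":0},
    {"x":0,"y":1,"z":-2.5,"turn":0},
    {"x":0,"y":2,"z":-2.0,"turn":0}
  ]
}}

```text
t: 54.65
position: [501.5, -383.1, 329.4]
eef_rot: [0.153, 0.988, -0.001, 0.0]
ft_force: [0.0, 0.6, -2.3]
width: 0.495
finger_force: 30.0
```

Request:
{"fn": "arm_command", "kwargs": {
  "moves": [
    {"x":0,"y":3.3,"z":0,"turn":0},
    {"x":0,"y":3.8,"z":0,"turn":0},
    {"x":0,"y":3.8,"z":0,"turn":0},
    {"x":0,"y":3.8,"z":0,"turn":0},
    {"x":0,"y":3.8,"z":0,"turn":0},
    {"x":-0.1,"y":3.8,"z":0,"turn":0},
    {"x":-0.1,"y":3.8,"z":0,"turn":0},
    {"x":-0.1,"y":3.5,"z":0,"turn":0},
    {"x":0,"y":3,"z":0,"turn":0},
    {"x":0,"y":2,"z":0,"turn":0}
  ]
}}

```text
t: 55.9
position: [608.8, -50.7, 327.9]
eef_rot: [0.15, 0.989, 0.001, -0.0]
ft_force: [-0.3, -0.1, -2.7]
width: 0.489
finger_force: 30.0
```

Run:
```python
from h import *
s=arm.read_state();print(s["t"],s["position"],s["ft_force"],s["moment"]*10,s["width"]*93);print(tool((630.5,2,292.4))[0])
im=scan("w")
```

```text
55.9 [608.8 -50.7 327.9] [-0.3 -0.1 -2.7] [-0.3 -1.1  0.2] 45.466458634919796
[-0.5  5.7  3.6]
56.0 [609.2 -49.8 327.6] 45.95105703884638
grip [ 569.5 -220. ] res [-0.1 -0.5 -0.3  0.4] shift [ -1.2 -17.4  -0. ]
grip [ 532.7 -323.2] res [-0.8 -1.2 -0.5  1.3] shift [ -0.8 -28.4  -0.1]
side [([293.9, 174.2], 19), ([296.8, 180.1], 8), ([326.0, 250.9], 11), ([329.0, 258.2], 6), ([338.0, 282.4], 5), ([340.6, 287.0], 5), ([343.2, 293.2], 13)]
top [([263.1, 159.2], 15)]
```

Request:
{"fn": "arm_command", "kwargs": {
  "moves": [
    {"x":-0.2,"y":2.5,"z":0,"turn":0},
    {"x":-0.3,"y":1.8,"z":0,"turn":0},
    {"x":0,"y":0.9,"z":0.4,"turn":0},
    {"x":0,"y":0.3,"z":1,"turn":0},
    {"x":0,"y":0,"z":1.0,"turn":0},
    {"x":0,"y":0,"z":0.8,"turn":0},
    {"x":0,"y":0,"z":0.4,"turn":0},
    {"x":0,"y":0,"z":0,"turn":0},
    {"x":0,"y":0,"z":0,"turn":0}
  ]
}}

```text
t: 57.12
position: [630.3, -2.9, 292.2]
eef_rot: [0.152, 0.988, 0.0, 0.0]
ft_force: [0.4, 0.4, -2.9]
width: 0.491
finger_force: 30.0
```

Run:
```python
from h import *
s=arm.read_state();print(s["t"],s["position"],s["ft_force"],s["moment"]*10,s["width"]*93);print(tool((630.5,2,290))[0])
im=shot("side","x0"); print([q for q in brass(im) if 240<q[0][0]<380 and 100<q[0][1]<380])
```

```text
57.125 [630.3  -2.9 292.2] [ 0.4  0.4 -2.9] [-0.3 -1.5 -0. ] 45.69149408378984
[0.1 0.5 0.2]
[([289.2, 168.4], 17), ([288.2, 188.4], 14), ([277.2, 188.7], 14), ([326.6, 252.6], 28), ([338.0, 283.8], 5), ([340.0, 287.1], 7), ([247.2, 324.8], 5), ([246.4, 342.4], 50)]
```

Request:
{"fn": "arm_command", "kwargs": {
  "moves": [
    {"x":0,"y":0.5,"z":0.2,"turn":0},
    {"x":0.2,"y":0,"z":0.2,"turn":0},
    {"x":0.3,"y":0,"z":0,"turn":0},
    {"x":0.3,"y":0,"z":0,"turn":0},
    {"x":0.3,"y":0,"z":0,"turn":0},
    {"x":0,"y":0,"z":0,"turn":0}
  ]
}}

```text
t: 57.92
position: [625.5, 2.8, 290.7]
eef_rot: [0.153, 0.988, -0.001, 0.008]
ft_force: [8.5, -3.5, -2.0]
width: 0.491
finger_force: 30.1
```

Request:
{"fn": "arm_command", "kwargs": {
  "moves": [
    {"x":0.3,"y":0,"z":0,"turn":0},
    {"x":0.3,"y":0,"z":0,"turn":0},
    {"x":0.2,"y":0,"z":-0.2,"turn":0},
    {"x":0.2,"y":0,"z":-0.2,"turn":0},
    {"x":0,"y":0,"z":0,"turn":0}
  ]
}}

```text
t: 58.55
position: [618.7, 3.1, 297.0]
eef_rot: [0.154, 0.988, -0.002, 0.013]
ft_force: [12.5, -6.0, 2.1]
width: 0.497
finger_force: 30.0
```

Similar to the first good tip. Continuing with a rising arc.

Request:
{"fn": "arm_command", "kwargs": {
  "moves": [
    {"x":0.3,"y":0,"z":-0.3,"turn":0},
    {"x":0.3,"y":0,"z":-0.3,"turn":0},
    {"x":0.3,"y":0,"z":-0.3,"turn":0},
    {"x":0.35,"y":0,"z":-0.35,"turn":0},
    {"x":0.35,"y":0,"z":-0.35,"turn":0},
    {"x":0.35,"y":0,"z":-0.3,"turn":0},
    {"x":0,"y":0,"z":0,"turn":0}
  ]
}}

```text
t: 59.42
position: [599.3, 9.2, 316.5]
eef_rot: [0.154, 0.988, -0.002, 0.012]
ft_force: [9.8, -5.4, 4.0]
width: 0.495
finger_force: 30.0
```

Request:
{"fn": "arm_command", "kwargs": {
  "moves": [
    {"x":0.35,"y":0,"z":-0.35,"turn":0},
    {"x":0.35,"y":0,"z":-0.35,"turn":0},
    {"x":0.35,"y":0,"z":-0.3,"turn":0},
    {"x":0.4,"y":0,"z":-0.3,"turn":0},
    {"x":0.4,"y":0,"z":-0.3,"turn":0},
    {"x":0.4,"y":0,"z":-0.3,"turn":0},
    {"x":0.4,"y":0,"z":-0.25,"turn":0},
    {"x":0,"y":0,"z":0,"turn":0}
  ]
}}

```text
t: 60.42
position: [571.1, 18.7, 336.5]
eef_rot: [0.153, 0.988, -0.001, 0.007]
ft_force: [4.3, -4.8, 5.0]
width: 0.49
finger_force: 30.0
```

Run:
```python
from h import *
s=arm.read_state();print(s["t"],s["position"],s["ft_force"],s["moment"]*10,s["width"]*93)
im=shot("side","x1"); print([q for q in brass(im) if 240<q[0][0]<380 and 100<q[0][1]<380])
```

```text
60.425 [571.1  18.7 336.5] [ 4.3 -4.8  5. ] [-10.6 -13.2  -0.2] 45.53407555737481
[([285.8, 165.4], 5), ([288.4, 188.2], 16), ([277.4, 188.7], 11), ([325.9, 250.4], 14), ([329.1, 256.2], 12), ([328.4, 261.9], 8), ([340.8, 288.9], 40)]
```

Request:
{"fn": "arm_command", "kwargs": {
  "moves": [
    {"x":0.4,"y":0,"z":-0.3,"turn":0},
    {"x":0.4,"y":0,"z":-0.3,"turn":0},
    {"x":0.4,"y":0,"z":-0.25,"turn":0},
    {"x":0.4,"y":0,"z":-0.2,"turn":0},
    {"x":0.4,"y":0,"z":-0.2,"turn":0},
    {"x":0.4,"y":0,"z":-0.1,"turn":0},
    {"x":0.4,"y":0,"z":0,"turn":0},
    {"x":0.4,"y":0,"z":0,"turn":0},
    {"x":0,"y":0,"z":0,"turn":0},
    {"x":0,"y":0,"z":0,"turn":0}
  ]
}}

```text
t: 61.72
position: [538.7, 30.5, 348.4]
eef_rot: [0.152, 0.988, -0.0, 0.003]
ft_force: [3.0, -4.1, 9.2]
width: 0.484
finger_force: 30.0
```

Run:
```python
from h import *
s=arm.read_state();print(s["t"],s["position"],s["ft_force"],s["moment"]*10,s["width"]*93)
im=shot("side","x2"); print([q for q in brass(im) if 240<q[0][0]<380 and 100<q[0][1]<380])
```

```text
61.725 [538.7  30.5 348.4] [ 3.  -4.1  9.2] [-11.1  -8.   -1.1] 45.03094389363989
[([261.3, 178.7], 12), ([288.6, 188.2], 17), ([277.6, 188.7], 12), ([327.7, 254.1], 30), ([340.7, 288.2], 45), ([245.8, 325.6], 11)]
```

Request:
{"fn": "arm_command", "kwargs": {
  "moves": [
    {"x":0.4,"y":0,"z":0,"turn":0},
    {"x":0.3,"y":0,"z":0,"turn":0},
    {"x":-0.4,"y":0,"z":-0.1,"turn":0},
    {"x":-0.5,"y":0,"z":-0.1,"turn":0},
    {"x":-0.5,"y":0,"z":0,"turn":0},
    {"x":-0.5,"y":0,"z":0,"turn":0},
    {"x":-0.5,"y":0,"z":0,"turn":0},
    {"x":-0.5,"y":0,"z":0,"turn":0},
    {"x":0,"y":0,"z":0,"turn":0},
    {"x":0,"y":0,"z":0,"turn":0}
  ]
}}

```text
t: 63.02
position: [557.9, 25.4, 347.5]
eef_rot: [0.152, 0.988, 0.0, -0.001]
ft_force: [-0.7, 0.5, -2.5]
width: 0.492
finger_force: 30.0
```

Request:
{"fn": "arm_command", "kwargs": {
  "moves": [
    {"x":0,"y":0,"z":-1,"turn":0},
    {"x":0,"y":0,"z":-1.5,"turn":0},
    {"x":0,"y":0,"z":-2,"turn":0},
    {"x":0,"y":0,"z":-1.5,"turn":0},
    {"x":0,"y":0,"z":0,"turn":0},
    {"x":0,"y":0,"z":0,"turn":0}
  ]
}}

```text
t: 63.78
position: [557.8, 25.2, 407.3]
eef_rot: [0.152, 0.988, -0.0, -0.001]
ft_force: [-0.2, 0.1, -2.2]
width: 0.487
finger_force: 30.0
```

Run:
```python
from h import *
s=arm.read_state();print(s["t"],s["position"],s["ft_force"],s["moment"]*10,s["width"]*93)
im=shot("side","x3"); print([q for q in brass(im) if 240<q[0][0]<380 and 100<q[0][1]<380])
```

```text
63.775 [557.8  25.2 407.3] [-0.2  0.1 -2.2] [-0.   0.8  0.1] 45.30893589399984
[([273.8, 187.3], 35), ([288.6, 188.2], 17), ([326.6, 250.0], 12), ([328.8, 254.8], 6), ([329.4, 258.3], 7), ([328.0, 262.4], 5), ([340.7, 288.1], 46), ([240.5, 324.9], 11)]
```

Request:
{"fn": "arm_command", "kwargs": {
  "moves": [
    {"x":0,"y":-2,"z":0,"turn":0},
    {"x":0.1,"y":-3.5,"z":0,"turn":0},
    {"x":0.1,"y":-4.5,"z":0,"turn":0},
    {"x":0.1,"y":-5,"z":0,"turn":0},
    {"x":0.1,"y":-5,"z":0,"turn":0},
    {"x":0.1,"y":-5,"z":0,"turn":0},
    {"x":0,"y":-5,"z":0,"turn":0},
    {"x":0,"y":-5,"z":0,"turn":0},
    {"x":0,"y":-4.5,"z":1,"turn":0},
    {"x":0,"y":-3,"z":3,"turn":0}
  ]
}}

```text
t: 65.08
position: [423.1, -383.1, 368.8]
eef_rot: [0.154, 0.988, -0.002, 0.001]
ft_force: [0.5, -0.4, -2.6]
width: 0.489
finger_force: 30.0
```

Run:
```python
from h import *
s=arm.read_state();print(s["t"],s["position"]);print(tool((420.3,-394,195))[0])
```

```text
65.075 [ 423.1 -383.1  368.8]
[-0.  -1.1 17.4]
```

Request:
{"fn": "arm_command", "kwargs": {
  "moves": [
    {"x":0,"y":-0.4,"z":4,"turn":0},
    {"x":0,"y":0,"z":4,"turn":0},
    {"x":0,"y":0,"z":4,"turn":0},
    {"x":0,"y":0,"z":3,"turn":0},
    {"x":0,"y":0,"z":1,"turn":0},
    {"x":0,"y":0,"z":0,"turn":0},
    {"x":0,"y":0,"z":0,"turn":0}
  ]
}}

```text
t: 65.95
position: [424.9, -383.6, 209.3]
eef_rot: [0.152, 0.988, -0.001, 0.001]
ft_force: [-0.2, 1.1, -2.2]
width: 0.488
finger_force: 30.0
```

Run:
```python
from h import *
s=arm.read_state();print(s["t"],s["position"],s["ft_force"]);print(tool((491.8,-416.6,122.5))[0])
im=shot("top","y0"); print([q for q in brass(im) if 220<q[0][0]<440 and 100<q[0][1]<250])
im=shot("side","y1"); print([q for q in brass(im) if 240<q[0][0]<380 and 100<q[0][1]<380])
```

```text
65.95 [ 424.9 -383.6  209.3] [-0.2  1.1 -2.2]
[-7.4 -1.1  8.7]
[([269.9, 149.9], 15), ([261.2, 161.3], 38), ([241.4, 198.6], 29)]
[]
```

Run:
```python
from h import *
y=cv2.imread("pics/y0.png")
for c in((241,198),(261,161),(270,150)):
    x0,y0=c; print(c)
    for r in range(y0-5,y0+6): print(" ".join("%02d/%03d/%03d"%tuple(v) for v in cv2.cvtColor(y,cv2.COLOR_BGR2HSV)[r,x0-6:x0+7]))
x=cv2.imread("pics/x3.png");print("side")
for r in range(182,195): print(" ".join("%02d/%03d/%03d"%tuple(v) for v in cv2.cvtColor(x,cv2.COLOR_BGR2HSV)[r,266:284]))
```

```text
(241, 198)
17/106/178 17/107/177 17/106/178 17/105/178 17/106/176 17/105/167 17/107/162 17/107/162 17/107/172 17/107/176 17/106/176 17/106/175 17/105/177
17/106/178 17/107/177 17/105/177 17/107/177 17/106/178 18/107/172 18/110/158 17/108/156 17/107/160 17/107/171 17/108/175 17/107/174 17/107/174
17/106/183 18/107/184 18/107/183 17/107/183 18/108/180 18/113/169 17/126/136 18/119/126 17/109/150 17/108/163 17/106/176 17/107/181 17/107/181
17/107/184 17/108/185 17/106/185 17/106/183 17/108/172 17/115/162 18/132/158 18/139/128 18/125/110 18/112/134 17/107/160 17/105/179 17/106/182
17/106/188 17/107/189 17/106/188 18/106/185 17/109/168 18/121/148 18/137/164 19/141/152 18/140/131 19/132/106 18/113/126 18/108/172 17/108/184
17/107/183 18/107/184 18/105/183 18/107/169 18/111/145 18/135/159 19/142/169 19/141/159 18/141/132 19/136/114 18/121/110 17/109/141 17/105/170
17/106/178 17/106/178 18/106/176 17/109/162 18/126/156 18/137/170 19/141/165 19/141/136 18/125/120 17/112/127 18/110/128 18/108/132 18/109/138
17/108/175 17/107/177 17/108/175 18/119/158 19/136/167 19/141/166 19/141/146 18/133/121 
[... 5534 characters left out ...]
24/126 20/047/125 17/043/124 17/032/127 40/006/137 25/011/145 24/027/141 20/030/152 41/011/183 90/004/205
68/008/135 50/006/137 50/005/145 90/002/148 23/007/138 48/009/136 42/010/132 60/004/135 90/002/129 38/008/130 75/008/131 80/006/139 60/005/151 90/007/148 40/005/154 54/008/166 90/004/198 90/007/214
60/006/130 30/002/132 30/004/133 60/005/141 80/005/144 45/004/145 68/007/150 40/006/139 75/004/136 120/002/138 70/006/136 60/002/142 75/007/148 80/005/147 70/005/145 75/003/159 84/007/183 90/005/208
30/004/128 30/006/135 40/006/133 50/006/138 30/004/138 73/013/137 60/002/138 40/005/142 60/007/150 30/004/145 30/005/144 70/005/141 60/006/139 45/007/142 60/004/143 70/005/151 68/006/173 78/006/203
```

The top view shows three rivets in the hopper and one astray on the bench at (241,198), which I'll fetch afterwards. First I'll set the pan down along the same path that worked before.

Request:
{"fn": "arm_command", "kwargs": {
  "moves": [
    {"x":0,"y":-0.6,"z":1,"turn":0},
    {"x":0,"y":-0.5,"z":1,"turn":0},
    {"x":0,"y":0,"z":0.8,"turn":0},
    {"x":-0.2,"y":0,"z":0.4,"turn":0},
    {"x":-0.5,"y":0,"z":0.1,"turn":0},
    {"x":-0.5,"y":0,"z":0.15,"turn":0},
    {"x":-0.5,"y":0,"z":0.2,"turn":0},
    {"x":-0.5,"y":0,"z":0.25,"turn":0},
    {"x":-0.5,"y":0,"z":0.25,"turn":0},
    {"x":-0.5,"y":0,"z":0.3,"turn":0}
  ]
}}

```text
t: 67.3
position: [455.2, -405.3, 166.0]
eef_rot: [0.152, 0.988, -0.003, 0.005]
ft_force: [3.6, -1.8, 7.0]
width: 0.492
finger_force: 30.0
```

Request:
{"fn": "arm_command", "kwargs": {
  "moves": [
    {"x":-0.5,"y":0,"z":0.4,"turn":0},
    {"x":-0.5,"y":0,"z":0.4,"turn":0},
    {"x":-0.5,"y":0,"z":0.4,"turn":0},
    {"x":-0.5,"y":0,"z":0.4,"turn":0},
    {"x":-0.4,"y":0,"z":0.4,"turn":0},
    {"x":0,"y":0,"z":0,"turn":0}
  ]
}}

```text
t: 68.05
position: [478.7, -412.9, 145.7]
eef_rot: [0.151, 0.988, -0.004, 0.005]
ft_force: [4.0, -3.3, 5.4]
width: 0.488
finger_force: 29.9
```

Run:
```python
from h import *
s=arm.read_state();print(s["t"],s["position"],s["ft_force"]);print(tool((491.8,-416.6,122.5))[0])
```

```text
68.05 [ 478.7 -412.9  145.7] [ 4.  -3.3  5.4]
[-1.3  0.1  2.3]
```

Request:
{"fn": "arm_command", "kwargs": {
  "moves": [
    {"x":-0.4,"y":0,"z":0.4,"turn":0},
    {"x":-0.3,"y":0,"z":0.4,"turn":0},
    {"x":-0.3,"y":0,"z":0.4,"turn":0},
    {"x":-0.2,"y":0,"z":0.4,"turn":0},
    {"x":-0.1,"y":0,"z":0.4,"turn":0},
    {"x":0,"y":0,"z":0.3,"turn":0},
    {"x":0,"y":0,"z":0.1,"turn":0},
    {"x":0,"y":0,"z":0,"turn":0},
    {"x":0,"y":0,"z":0,"turn":0}
  ]
}}

```text
t: 69.18
position: [490.6, -416.1, 121.9]
eef_rot: [0.152, 0.988, -0.003, 0.005]
ft_force: [4.9, -2.8, 7.0]
width: 0.451
finger_force: 39.2
```

Request:
{"fn": "arm_command", "kwargs": {
  "moves": [
    {"x":0,"y":0,"z":0,"turn":0},
    {"x":0,"y":0,"z":0,"turn":0},
    {"x":0,"y":0,"z":0,"turn":0},
    {"x":0,"y":0,"z":0,"turn":0},
    {"x":0,"y":0,"z":-2,"turn":0},
    {"x":0,"y":0,"z":-4,"turn":0},
    {"x":0,"y":4,"z":-4,"turn":0},
    {"x":0,"y":5,"z":-4,"turn":0},
    {"x":0,"y":5,"z":0,"turn":0},
    {"x":0,"y":5,"z":0,"turn":0}
  ],
  "grip": 1
}}

```text
t: 70.42
position: [544.0, -232.8, 260.0]
eef_rot: [0.152, 0.988, -0.0, 0.001]
ft_force: [1.0, 0.2, -0.3]
width: 1.0
finger_force: 0.0
```

Request:
{"fn": "arm_command", "kwargs": {
  "moves": [
    {"x":0.5,"y":5,"z":0,"turn":0},
    {"x":1.5,"y":5,"z":0,"turn":0},
    {"x":2,"y":4,"z":0,"turn":0},
    {"x":2,"y":4,"z":0,"turn":0},
    {"x":2,"y":4,"z":0,"turn":0},
    {"x":2,"y":3,"z":0,"turn":0},
    {"x":0,"y":0,"z":0,"turn":0}
  ]
}}

```text
t: 71.3
position: [522.9, 38.4, 259.6]
eef_rot: [0.149, 0.989, 0.002, -0.0]
ft_force: [0.3, 2.0, 2.0]
width: 0.999
finger_force: 1.1
```

Run:
```python
from h import *
im=scan("z")
for n in im: print(n,[q for q in brass(im[n]) if 190<q[0][0]<300 and 130<q[0][1]<260])
print(world("top",(240.5,198),7),pix("side",world("top",(240.5,198),7)))
```

```text
71.4 [523.6  35.5 259.4] 92.80793425352834
grip [ 569.  -220.7] res [-0.  -0.3 -0.2  0.2] shift [-12.  -23.1  -0. ]
grip [ 531.4 -323.6] res [ 0.1 -0.6 -0.5  0.3] shift [-11.5 -34.   -0. ]
grip [ 507.4 -419.6] res [-0.3 -0.8 -0.5  0.7] shift [-12.1 -43.9  -0.1]
side [([275.3, 187.7], 26), ([288.5, 188.2], 16), ([327.9, 253.6], 24), ([339.0, 283.4], 5), ([343.3, 293.0], 6), ([357.8, 323.1], 32), ([241.0, 324.6], 5), ([245.2, 325.6], 5), ([249.3, 338.2], 6), ([246.2, 343.2], 5)]
top [([348.0, 160.6], 5)]
side [([275.3, 187.7], 26), ([288.5, 188.2], 16), ([236.2, 210.0], 23)]
top []
[458.3  86.    7. ] [236.3 209.5]
```

The stray rivet is confirmed in both views at about (458,86) on the bench. The fingertips are near rim height, so I'll rise before moving to it.

Request:
{"fn": "arm_command", "kwargs": {
  "moves": [
    {"x":0,"y":0,"z":-3,"turn":0},
    {"x":2,"y":0.7,"z":-1,"turn":0},
    {"x":3,"y":1,"z":0,"turn":0},
    {"x":2.5,"y":1,"z":0,"turn":0},
    {"x":0,"y":0,"z":3,"turn":0},
    {"x":0,"y":0,"z":5,"turn":0},
    {"x":0,"y":0,"z":5,"turn":0},
    {"x":0,"y":0,"z":0,"turn":0},
    {"x":0,"y":0,"z":0,"turn":0}
  ],
  "grip": -0.1
}}

```text
t: 72.53
position: [461.1, 82.0, 169.6]
eef_rot: [0.153, 0.988, -0.0, 0.001]
ft_force: [0.7, -0.0, 0.0]
width: 0.448
finger_force: 0.0
```

Run:
```python
from h import *
s=arm.read_state();print(s["t"],s["position"],s["width"]*93,s["ft_force"]);print(tool((458.5,86,87))[0])
im=cv2.imread("pics/zside.png");h=cv2.cvtColor(im,cv2.COLOR_BGR2HSV);m=np.zeros(im.shape[:2],bool);m[203:217,228:245]=((h[:,:,1]>120)&(h[:,:,2]>90))[203:217,228:245]
p=np.argwhere(m)[:,::-1]; W=np.array([world("side",q,7)[:2] for q in p]); c=W.mean(0); u,sv,vt=np.linalg.svd(W-c); print("side",c,sv,vt[0],len(W))
im=cv2.imread("pics/y0.png");h=cv2.cvtColor(im,cv2.COLOR_BGR2HSV);m=np.zeros(im.shape[:2],bool);m[193:205,234:247]=((h[:,:,1]>130)&(h[:,:,2]>120))[193:205,234:247]
p=np.argwhere(m)[:,::-1]; W=np.array([world("top",q,7)[:2] for q in p]); c=W.mean(0); u,sv,vt=np.linalg.svd(W-c); print("top",c,sv,vt[0],len(W))
im=shot("side","b1"); print([q for q in brass(im) if 190<q[0][0]<300 and 130<q[0][1]<260])
```

```text
72.525 [461.1  82.  169.6] 41.687704913134766 [ 0.7 -0.   0. ]
[0.4 0.3 8.3]
side [456.9  84.3] [30.1 19.8] [-1.   0.3] 23
top [455.6  84.4] [25.9 12. ] [-0.9  0.4] 20
[([274.0, 187.3], 35), ([288.3, 188.3], 15), ([236.1, 210.2], 27)]
```

Request:
{"fn": "arm_command", "kwargs": {
  "moves": [
    {"x":0.5,"y":0.1,"z":3,"turn":0},
    {"x":0,"y":0,"z":3,"turn":0},
    {"x":0,"y":0,"z":1.5,"turn":0},
    {"x":0,"y":0,"z":0.7,"turn":0},
    {"x":0,"y":0,"z":0,"turn":0},
    {"x":0,"y":0,"z":0,"turn":0}
  ]
}}

```text
t: 73.32
position: [456.2, 85.5, 87.4]
eef_rot: [0.152, 0.988, 0.0, 0.001]
ft_force: [-0.1, 0.4, 0.4]
width: 0.447
finger_force: 0.0
```

Request:
{"fn": "arm_command", "kwargs": {
  "moves": [
    {"x":0,"y":0,"z":0,"turn":0},
    {"x":0,"y":0,"z":0,"turn":0},
    {"x":0,"y":0,"z":0,"turn":0},
    {"x":0,"y":0,"z":0,"turn":0},
    {"x":0,"y":0,"z":0,"turn":0},
    {"x":0,"y":0,"z":0,"turn":0}
  ],
  "grip": -1
}}

```text
t: 74.08
position: [455.5, 85.5, 86.3]
eef_rot: [0.152, 0.988, -0.0, -0.0]
ft_force: [0.1, -0.2, 0.0]
width: 0.109
finger_force: 30.3
```

Request:
{"fn": "arm_command", "kwargs": {
  "moves": [
    {"x":0,"y":0,"z":-2,"turn":0},
    {"x":0,"y":0,"z":-4,"turn":0},
    {"x":0,"y":0,"z":-5,"turn":0},
    {"x":0,"y":0,"z":-5,"turn":0},
    {"x":0,"y":0,"z":-5,"turn":0},
    {"x":-3,"y":-0.7,"z":0,"turn":0},
    {"x":-4,"y":-0.8,"z":0,"turn":0},
    {"x":-4,"y":-0.8,"z":0,"turn":0},
    {"x":-2.7,"y":-0.6,"z":0,"turn":0},
    {"x":0,"y":0,"z":0,"turn":0}
  ]
}}

```text
t: 75.32
position: [578.2, 15.1, 295.7]
eef_rot: [0.153, 0.988, -0.001, -0.0]
ft_force: [-0.3, -1.1, -0.7]
width: 0.11
finger_force: 30.3
```

Request:
{"fn": "arm_command", "kwargs": {
  "moves": [
    {"x":0,"y":0,"z":3,"turn":0},
    {"x":0,"y":0,"z":2.5,"turn":0},
    {"x":0,"y":0,"z":0,"turn":0},
    {"x":0,"y":0,"z":0,"turn":0}
  ]
}}

```text
t: 75.82
position: [577.4, 17.1, 242.3]
eef_rot: [0.151, 0.988, 0.0, 0.0]
ft_force: [-0.0, -0.8, 0.1]
width: 0.111
finger_force: 30.3
```

Release inside the funnel, rise, and move aside toward the lid.

Request:
{"fn": "arm_command", "kwargs": {
  "moves": [
    {"x":0,"y":0,"z":0,"turn":0},
    {"x":0,"y":0,"z":0,"turn":0},
    {"x":0,"y":0,"z":0,"turn":0},
    {"x":0,"y":0,"z":-3,"turn":0},
    {"x":0,"y":0,"z":-4,"turn":0},
    {"x":3,"y":2,"z":-1,"turn":0},
    {"x":4,"y":4,"z":0,"turn":0},
    {"x":4,"y":4,"z":0,"turn":0},
    {"x":3,"y":4,"z":0,"turn":0},
    {"x":2,"y":4,"z":0,"turn":0}
  ],
  "grip": -0.5
}}

```text
t: 77.08
position: [477.7, 238.1, 321.7]
eef_rot: [0.151, 0.988, 0.0, -0.0]
ft_force: [1.0, -0.5, -0.5]
width: 0.253
finger_force: 0.0
```

Run:
```python
from h import *
im=scan("d2")
print([q for q in brass(im["top"]) if 150<q[0][0]<330 and 110<q[0][1]<250])
print([q for q in brass(im["side"]) if 190<q[0][0]<330 and 100<q[0][1]<250])
s=im["side"];b,g,r=[s[:,:,i].astype(int) for i in range(3)]
k=(r+g+b<120);k[:165]=0;k[190:]=0;k[:,:212]=0;k[:,240:]=0
m,c,st=blob(k);w=world("side",c,27);print("knob",c,st,w,tool((w[0],w[1],100))[0])
l=(np.minimum(np.minimum(r,g),b)>120)&(abs(r-b)<25);l[:155]=0;l[205:]=0;l[:,:195]=0;l[:,253:]=0
m,c,st=blob(l);e=cv2.fitEllipse(cv2.convexHull(np.argwhere(m)[:,::-1].astype(np.int32)));print(e,world("side",e[0],11),st)
h=cv2.cvtColor(im["top"],cv2.COLOR_BGR2HSV)
for r in range(144,170): print("".join("#" if v[1]>100 and v[2]>90 else "." for v in h[r,245:285]), "".join("#" if v[1]>100 and v[2]>90 else "." for v in cv2.cvtColor(s,cv2.COLOR_BGR2HSV)[r+32,262:300]))
```

```text
77.175 [476.8 243.1 321. ] 23.37618361512105
grip [ 569.5 -220.3] res [-0.2 -0.4 -0.3  0.4] shift [-22.3 -41.7  -0.2]
grip [ 531.9 -323.2] res [-0.1 -0.8 -0.5  0.6] shift [-21.7 -52.6  -0.2]
grip [ 507.2 -419.8] res [-0.2 -0.8 -0.4  0.6] shift [-22.1 -62.6  -0.2]
side [([282.8, 183.3], 13), ([274.4, 187.6], 39), ([288.7, 188.4], 15), ([326.5, 248.7], 12), ([328.0, 254.6], 12), ([327.3, 257.3], 6), ([340.6, 287.8], 38), ([355.4, 317.4], 19), ([359.6, 325.6], 18), ([243.6, 353.3], 75)]
top [([269.8, 149.8], 16), ([259.7, 150.4], 15), ([261.4, 161.3], 39)]
[([269.8, 149.8], 16), ([259.7, 150.4], 15), ([261.4, 161.3], 39)]
[([282.8, 183.3], 13), ([274.4, 187.6], 39), ([288.7, 188.4], 15), ([326.5, 248.7], 12)]Traceback (most recent call last):
  File "<stdin>", line 7, in <module>
  File "h.py", line 20, in blob
    n,l,s,c=cv2.connectedComponentsWithStats(mask.astype(np.uint8)); i=1+s[1:,4].argmax(); return l==i,c[i],s[i]
                                                                         ~~~~~~~~~~~~~~^^
ValueError: attempt to get argmax of an empty sequence
```

All four rivets are in the funnel. Next I'll locate the lid again.

Run:
```python
from h import *
s=cv2.imread("pics/d2side.png");r6=cv2.imread("pics/r6.png")
for nm,im in(("d2",s),("r6",r6)):
    h=cv2.cvtColor(im,cv2.COLOR_BGR2HSV)
    l=(h[:,:,1]<35)&(h[:,:,2]>120); l[:140]=0;l[230:]=0;l[:,:150]=0;l[:,254:]=0
    m,c,st=blob(l);e=cv2.fitEllipse(cv2.convexHull(np.argwhere(m)[:,::-1].astype(np.int32)))
    print(nm,e,world("side",e[0],11),st)
    x,y=map(int,e[0]); sub=im[y-16:y+12,x-14:x+15].astype(int).sum(2); k=np.zeros(im.shape[:2],bool); k[y-16:y+12,x-14:x+15]=sub<210
    m,c,st=blob(k);print("knob",c,st,world("side",c,27),sub.min())
```

```text
d2 ((225.02023315429688, 179.20440673828125), (38.348731994628906, 49.85573196411133), 84.78243255615234) [491.5 209.6  11. ] [ 201  160   49   39 1406]
knob [224.8 176.5] [221 171   9  11  73] [491.1 208.3  27. ] 163
r6 ((224.9375457763672, 179.16015625), (38.490047454833984, 49.859657287597656), 85.52464294433594) [491.4 209.9  11. ] [ 201  160   49   39 1412]
knob [224.7 176.6] [221 171   9  11  67] [490.4 207.9  27. ] 171
```

Run:
```python
from h import *
for nm in("s1","nside","d2side"):
    im=cv2.imread(f"pics/{nm}.png");h=cv2.cvtColor(im,cv2.COLOR_BGR2HSV)
    l=(h[:,:,1]<35)&(h[:,:,2]>120); l[:140]=0;l[230:]=0;l[:,:150]=0;l[:,254:]=0
    m,c,st=blob(l);e=cv2.fitEllipse(cv2.convexHull(np.argwhere(m)[:,::-1].astype(np.int32)))
    x,y=map(int,e[0]); k=np.zeros(im.shape[:2],bool); k[y-16:y+12,x-14:x+15]=im[y-16:y+12,x-14:x+15].astype(int).sum(2)<210
    m,c,st=blob(k);print(nm,e[0],world("side",e[0],11),c,world("side",c,27))
im=cv2.imread("pics/ntop.png");b=im.astype(int).sum(2);k=np.zeros(b.shape,bool);k[170:215,170:225]=b[170:215,170:225]<110;m,c,st=blob(k);print(c,st,world("top",c,43))
print(tool((490,210,130))[0],arm.read_state()["t"])
```

```text
s1 (217.920654296875, 176.0994873046875) [478.7 234.4  11. ] [217.8 173.5] [478.2 232.3  27. ]
nside (224.95558166503906, 179.09542846679688) [491.6 210.1  11. ] [224.8 178.3] [486.8 201.6  27. ]
d2side (225.02023315429688, 179.20440673828125) [491.5 209.6  11. ] [224.8 176.5] [491.1 208.3  27. ]
[199.2 186.4] [195 182  10  10  79] [490.6 210.   43. ]
[-2.3 -2.8 19.1] 77.175
```

The lid has been nudged to about (491,212), which both views support. I'll go to that position.

Request:
{"fn": "arm_command", "kwargs": {
  "moves": [
    {"x":-1.2,"y":-1.3,"z":3,"turn":0},
    {"x":-1.1,"y":-1.2,"z":4,"turn":0},
    {"x":0,"y":0,"z":4,"turn":0},
    {"x":0,"y":0,"z":4,"turn":0},
    {"x":0,"y":0,"z":0,"turn":0},
    {"x":0,"y":0,"z":0,"turn":0}
  ],
  "grip": 1
}}

```text
t: 77.92
position: [494.3, 205.3, 172.6]
eef_rot: [0.152, 0.988, 0.0, 0.001]
ft_force: [0.1, -0.1, 0.3]
width: 0.845
finger_force: 0.0
```

Run:
```python
from h import *
s=arm.read_state();print(s["t"],s["position"],s["width"]*93);print(tool((490.8,212.5,100))[0])
```

```text
77.925 [494.3 205.3 172.6] 78.55302346543142
[0.6 0.6 7.3]
```

Request:
{"fn": "arm_command", "kwargs": {
  "moves": [
    {"x":0.55,"y":0.6,"z":2,"turn":0},
    {"x":0,"y":0,"z":2.5,"turn":0},
    {"x":0,"y":0,"z":1.7,"turn":0},
    {"x":0,"y":0,"z":1,"turn":0},
    {"x":0,"y":0,"z":0,"turn":0},
    {"x":0,"y":0,"z":0,"turn":0}
  ]
}}

```text
t: 78.68
position: [490.4, 213.1, 100.0]
eef_rot: [0.152, 0.988, 0.0, 0.001]
ft_force: [0.3, -0.0, 1.2]
width: 1.001
finger_force: 0.0
```

Request:
{"fn": "arm_command", "kwargs": {
  "moves": [
    {"x":0,"y":0,"z":0,"turn":0},
    {"x":0,"y":0,"z":0,"turn":0},
    {"x":0,"y":0,"z":0,"turn":0},
    {"x":0,"y":0,"z":0,"turn":0},
    {"x":0,"y":0,"z":0,"turn":0},
    {"x":0,"y":0,"z":0,"turn":0},
    {"x":0,"y":0,"z":0,"turn":0},
    {"x":0,"y":0,"z":0,"turn":0}
  ],
  "grip": -1
}}

```text
t: 79.68
position: [490.0, 213.4, 99.3]
eef_rot: [0.152, 0.988, 0.0, 0.0]
ft_force: [-0.4, 0.3, -0.3]
width: 0.298
finger_force: 30.0
```

Run:
```python
from h import *
s=arm.read_state();print(s["t"],s["position"],s["width"]*93,s["finger_force"],s["ft_force"])
im=shot("side","l1");h=cv2.cvtColor(im,cv2.COLOR_BGR2HSV)
l=(h[:,:,1]<35)&(h[:,:,2]>120); l[:140]=0;l[230:]=0;l[:,:150]=0;l[:,254:]=0
m,c,st=blob(l);e=cv2.fitEllipse(cv2.convexHull(np.argwhere(m)[:,::-1].astype(np.int32)));print(e,world("side",e[0],11))
```

```text
79.675 [490.  213.4  99.3] 27.68831892806571 29.999953508377075 [-0.4  0.3 -0.3]
((225.1022491455078, 179.87860107421875), (38.112884521484375, 49.97489547729492), 85.8898696899414) [490.2 206.9  11. ]
```

Request:
{"fn": "arm_command", "kwargs": {
  "moves": [
    {"x":0,"y":0,"z":-1,"turn":0},
    {"x":0,"y":0,"z":-2.5,"turn":0},
    {"x":0,"y":0,"z":-4,"turn":0},
    {"x":0,"y":0,"z":-5,"turn":0},
    {"x":0,"y":0,"z":-5,"turn":0},
    {"x":0,"y":-1.5,"z":-4,"turn":0},
    {"x":-1,"y":-3,"z":-1,"turn":0},
    {"x":-2.5,"y":-3.5,"z":0,"turn":0},
    {"x":-3,"y":-3.5,"z":0,"turn":0},
    {"x":-3,"y":-2.5,"z":0,"turn":0}
  ]
}}

```text
t: 80.97
position: [537.7, 48.5, 324.7]
eef_rot: [0.153, 0.988, -0.0, -0.001]
ft_force: [0.4, 1.2, -2.3]
width: 0.3
finger_force: 30.0
```

Request:
{"fn": "arm_command", "kwargs": {
  "moves": [
    {"x":-2.5,"y":-1.5,"z":0,"turn":0},
    {"x":-1.5,"y":-0.6,"z":0,"turn":0},
    {"x":-0.6,"y":0,"z":0,"turn":0},
    {"x":0,"y":0,"z":0,"turn":0},
    {"x":0,"y":0,"z":0,"turn":0}
  ]
}}

```text
t: 81.6
position: [575.5, 18.5, 324.2]
eef_rot: [0.151, 0.989, 0.0, -0.001]
ft_force: [1.1, 0.2, -2.8]
width: 0.292
finger_force: 30.0
```

Run:
```python
from h import *
s=arm.read_state();print(s["t"],s["position"],s["width"]*93,s["finger_force"],s["ft_force"]);print(tool((576,18,272))[0])
```

```text
81.6 [575.5  18.5 324.2] 27.17317360508724 29.999542236328125 [ 1.1  0.2 -2.8]
[-0.1 -0.   5.2]
```

Request:
{"fn": "arm_command", "kwargs": {
  "moves": [
    {"x":0,"y":0,"z":2,"turn":0},
    {"x":0,"y":0,"z":2,"turn":0},
    {"x":0,"y":0,"z":0.6,"turn":0},
    {"x":0,"y":0,"z":0.3,"turn":0},
    {"x":0,"y":0,"z":0.3,"turn":0},
    {"x":0,"y":0,"z":0,"turn":0},
    {"x":0,"y":0,"z":0,"turn":0}
  ]
}}

```text
t: 82.48
position: [576.2, 17.1, 272.7]
eef_rot: [0.152, 0.988, 0.0, 0.0]
ft_force: [-0.3, 0.2, -3.9]
width: 0.297
finger_force: 30.0
```

Request:
{"fn": "arm_command", "kwargs": {
  "moves": [
    {"x":0,"y":0,"z":0.2,"turn":0},
    {"x":0,"y":0,"z":0.2,"turn":0},
    {"x":0,"y":0,"z":0.1,"turn":0},
    {"x":0,"y":0,"z":0,"turn":0},
    {"x":0,"y":0,"z":0,"turn":0}
  ]
}}

```text
t: 83.1
position: [576.1, 17.1, 267.4]
eef_rot: [0.152, 0.988, -0.0, 0.0]
ft_force: [0.0, -0.6, -1.7]
width: 0.296
finger_force: 30.0
```

Request:
{"fn": "arm_command", "kwargs": {
  "moves": [
    {"x":0,"y":0,"z":0.1,"turn":0},
    {"x":0,"y":0,"z":0.1,"turn":0},
    {"x":0,"y":0,"z":0,"turn":0},
    {"x":0,"y":0,"z":0,"turn":0}
  ]
}}

```text
t: 83.6
position: [576.1, 17.1, 266.3]
eef_rot: [0.152, 0.988, 0.0, 0.0]
ft_force: [-2.8, 0.6, 5.9]
width: 0.295
finger_force: 30.0
```

Seated (TCP 266.3 against the expected 266.5, with upward load). I'll release, clear away and check everything.

Request:
{"fn": "arm_command", "kwargs": {
  "moves": [
    {"x":0,"y":0,"z":0,"turn":0},
    {"x":0,"y":0,"z":0,"turn":0},
    {"x":0,"y":0,"z":0,"turn":0},
    {"x":0,"y":0,"z":0,"turn":0},
    {"x":0,"y":0,"z":-2,"turn":0},
    {"x":0,"y":0,"z":-5,"turn":0},
    {"x":3,"y":2,"z":-3,"turn":0},
    {"x":4,"y":4,"z":0,"turn":0},
    {"x":4,"y":4,"z":0,"turn":0},
    {"x":3,"y":4,"z":0,"turn":0}
  ],
  "grip": 1
}}

```text
t: 84.85
position: [483.2, 194.3, 365.6]
eef_rot: [0.152, 0.988, 0.0, -0.0]
ft_force: [0.3, -0.1, 0.0]
width: 1.0
finger_force: 0.0
```

Request:
{"fn": "arm_command", "kwargs": {
  "moves": [
    {"x":0,"y":4,"z":0,"turn":0},
    {"x":0,"y":2,"z":0,"turn":0},
    {"x":0,"y":0,"z":0,"turn":0},
    {"x":0,"y":0,"z":0,"turn":0}
  ]
}}

```text
t: 85.35
position: [502.9, 247.5, 365.3]
eef_rot: [0.154, 0.988, -0.001, 0.0]
ft_force: [-0.2, -1.1, 0.4]
width: 1.004
finger_force: 0.0
```

Run:
```python
from h import *
im=scan("fin")
for n,f0,box in(("top","top0",(225,110,305,195)),("side","side0",(245,145,320,215))):
  for nm,i in((f0,cv2.imread(f"pics/{f0}.png")),("now",im[n])):
    h=cv2.cvtColor(i,cv2.COLOR_BGR2HSV);l=(h[:,:,1]<40)&(h[:,:,2]>135);s=np.zeros_like(l);s[box[1]:box[3],box[0]:box[2]]=1
    m,c,st=blob(l&s);e=cv2.fitEllipse(cv2.convexHull(np.argwhere(m)[:,::-1].astype(np.int32)));print(n,nm,e,st[4],world(n,e[0],178))
# pan flatness: steel outline of each pan vs model
M=np.array([473,-302]);u=np.array([.946,-.323]);v=np.array([.323,.946])
for x,r in grips(im):
  o=x-54*np.array([.95,-.31]); print("pan origin in mat",(o-M)@u,(o-M)@v)
```

```text
85.45 [502.8 247.7 365.6] 93.10347986666622
grip [ 569.4 -220.5] res [-0.1 -0.4 -0.3  0.3] shift [-20.6 -42.6   0. ]
grip [ 531.7 -323.5] res [-0.1 -0.7 -0.5  0.5] shift [-20.1 -53.6   0. ]
grip [ 507.1 -420.4] res [-0.1 -0.8 -0.5  0.5] shift [-20.7 -63.5   0.1]
side [([326.9, 252.4], 35), ([339.1, 284.0], 12), ([342.4, 292.0], 17), ([355.2, 316.6], 12), ([358.8, 325.9], 31)]
top [([348.3, 160.7], 6)]
top top0 ((263.6178283691406, 151.28927612304688), (59.95286178588867, 60.878665924072266), 84.69210815429688) 2620 [575.3  16.7 178. ]
top now ((263.8004455566406, 150.27711486816406), (60.3172721862793, 61.224159240722656), 102.90984344482422) 2751 [578.1  16.3 178. ]
side side0 ((279.6511535644531, 171.96299743652344), (48.53528594970703, 62.015071868896484), 113.0768814086914) 1945 [574.5  22.3 178. ]
side now ((280.59454345703125, 171.30345153808594), (50.28602600097656, 61.3584098815918), 113.45970153808594) 1983 [578.2  22.8 178. ]
pan origin in mat 10.972954151509402 107.49788207449795
pan origin in mat 8.549297606821968 -2.161003654254912
pan origin in mat 16.57985347960371 -101.76351594237953
```

```bash
python3 -c "
from plant import arm
print(arm.job_done())"
```

```text
the job is handed in; nothing more can be done
None
```

I handed the job in at about 85 s: all four rivets, including one that went astray and was picked up, are in the hopper, the lid is fully home, and all three pans stand back on the mat. The hand-in returned no verdict, so this rests on my own final camera and force checks.

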